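# Put the clamping of the calibration panel right

## Task

The plywood calibration panel has been clamped to its sloping stand in a hurry, with two large spring clamps and a small one. It should be held by the two large clamps only, one on the top edge at each end, in the plain margin where they cover no holes, each pushed well down and square over panel and backing board; so see which clamps are out of place and put them right. The small clamp belongs on the clamp rack, clipped over the top edge of the rack's board in a free place; do not disturb the panel, the clamps parked on the rack, the bottle or the camera.

Things in the scene. Friction and masses are not known exactly. Their poses are not given: they have to be found in the camera images.
- large_1: Large spring clamp, starting on the panel's top edge at the left end, the right end or the middle. Black with orange jaw pads, 22 mm wide (y), 94 mm from handle tops to jaw tips, 0.10 kg. Origin on the pivot pin; z up through the handles, x the squeezing direction, y along the pin. All clamps start clipped with the pivot 12 mm above the edge and z pointing up along the board
- large_2: The other large clamp, also starting at the left end, the right end or the middle of the panel's top edge; size and axes as large_1. Flat outer faces of the handles: 13 to 50 mm above the pivot; clipped, they stand 45 mm apart at 13 mm up and 62 mm apart at the tops; fully squeezed they are parallel, 38 mm apart, and the jaws 27 mm apart
- large_1_jaw (a point): Middle of large_1's jaw pads, 34 mm below its pivot; axes as the clamp's. The pads are 12 mm tall; between them and the pivot is room for the edge, which can go in up to 6 mm below the pivot
- large_2_jaw (a point): Middle of large_2's jaw pads, 34 mm below its pivot; axes as the clamp's. The pads are 12 mm tall; between them and the pivot is room for the edge, which can go in up to 6 mm below the pivot
- large_1_f (a joint): large_1: opening of one half, rad (the other half mirrors it): 0 when clipped on a 12 mm edge, 0.225 fully squeezed, where it stops; sprung shut. Pressing 34 mm above the pivot it begins to open at 9 N and is fully open at 16 N
- large_2_f (a joint): large_2: opening of one half, rad (the other half mirrors it): 0 when clipped on a 12 mm edge, 0.225 fully squeezed, where it stops; sprung shut. Pressing 34 mm above the pivot it begins to open at 9 N and is fully open at 16 N
- small_1: Small clamp at the remaining place of the three on the panel's top edge; like a large one at 0.72 of its size: 17 mm wide, 67 mm tall, 0.055 kg. Origin on the pivot pin; z up through the handles, x the squeezing direction, y along the pin. Flat outer faces of the handles: 9 to 36 mm above the pivot; clipped, 45 mm apart at the tops; fully squeezed parallel, 27 mm apart, jaws 23 mm apart
- small_1_jaw (a point): Middle of small_1's jaw pads, 24.5 mm below its pivot; axes as the clamp's. The pads are 9 mm tall; the edge can go in up to 5 mm below the pivot
- small_1_f (a joint): small_1: opening of one half, rad (the other half mirrors it): 0 when clipped on a 12 mm edge, 0.225 fully squeezed, where it stops; sprung shut. Pressing 27 mm above the pivot it begins to open at 6 N and is fully open at 11 N
- small_2: A small clamp parked on the rack; stays there. Size and axes as small_1
- small_3: Another small clamp parked on the rack; stays there. Size and axes as small_1
- panel: Plywood calibration panel with a staggered grid of 26 mm holes: 300 mm wide (y), 200 mm up the slope (z), 6 mm thick (x). Loose, on the stand's ledge. Leans 30 degrees: top edge towards the robot, face away from it. Origin: middle of the lower edge, mid-thickness; x normal to the face. All holes lie within 93 mm of the middle; beyond are plain margins 57 mm wide
- end_left (a point): Middle of the plain margin at the panel's +y end, on the top edge, 125 mm from the panel's middle and mid-way through panel plus backing board; axes as the panel's
- end_right (a point): The same at the panel's -y end
- stand: Fixed aluminium stand. Its grey sloping backing board, 300 mm wide and 6 mm thick, lies against the panel's back (robot side), top edges flush: together one edge 12 mm thick, 205 mm above the table. Two posts prop the board from behind, up to 132 mm above the table. Origin under its middle, on the table
- rack: Fixed clamp rack: an upright plywood board 12 mm thick (x), 200 mm long (y), on a base 100 mm by 210 mm, 15 mm thick. Origin on the table under the middle of the board, z up
- rack_edge (a point): Middle of the top edge of the rack's board, 110 mm above the table; y runs along the edge
- bottle: Plastic bottle, 58 mm across, 170 mm tall, standing near the rack. Origin at the centre of its foot
- camera_unit: Small camera on a post and foot, 60 mm wide, 90 mm long, 106 mm tall, looking at the panel. Origin under its foot
Things that resemble listed ones, but are neither listed nor needed, are in the scene too. Leave any yellow look-alike of the large_1 alone.

How it is judged:
By the outcome, as a careful person would: the job done as asked, in the order asked, and still so for the second after the job is handed in, with the robot touching nothing.
It also fails if it takes over 67 s, if anything falls off the work surface, if the arm or the gripper's body presses on something with over 40 N, if the wrist force passes 120 N, or if a joint passes its speed limit or range.

## Robot

A 7-joint arm with a two-finger parallel gripper is mounted at the origin on the work surface. World frame = base frame: x ahead of the robot, y to its left, z up, the work surface at z = 0. Lengths are in m, angles in rad, forces in N, time in s.
With the tool pointing down it reaches from about 0.35 to 0.9 m from the base axis. Payload 8.1 kg.
Tool frame: the origin (TCP) lies on the centre line of the jaws, within the pads' length; the fingertips stand 14 mm ahead of it and the grasp point (between the pads) lies 5 mm behind it; z points along the fingers, y is the direction in which the jaws open and shut (so a half turn about z gives the same grasp; the last joint's range is limited). The gripper opens to 92 mm and grips with 3 to 60 N. Pads are 19 mm wide; open, the fingers measure 130 mm over their backs; the gripper's body (75 mm by 190 mm) begins 47 mm behind the grasp point.
Start: joints at [-1.387, 0.434, 0.025, 1.573, -0.012, 1.134, -0.075], TCP at [0.177, 0.599, 0.241] pointing down, gripper open.
Joint ranges: [-2.62, 2.62], [-0.44, 2.09], [-1.27, 1.32], [0.08, 2.57], [-1.32, 4.46], [0.12, 2], [-2.74, 2.74]. Speed limits (rad/s): [2.22, 2.22, 3.01, 3.01, 3.14, 3.14, 3.14].

## Interface

Orientations are given as a rotation vector (axis times angle).
In Python, from cell import observe, eyes, arm gives the robot as it stands.
- The arm moves only by the tool step_arm, never from a script. Its argument "series" is a list that holds one entry, the list of rows, each a list of 5 numbers: the finger opening in m, from 0 to 0.0918, then the shift along the world's x, y, z in m, then the turn about the world's z in degrees. In form: [[[hand, dx, dy, dz, spin], ...]]. A call has 1 to 20 rows; each row is the pose to reach, as a shift and turn from the pose measured when the call began; what a row does not reach only later rows make up. A row lasts 1/12 s, in which the tool goes at most 41.7 mm and 7.16 degrees, less where a joint would pass 70% of its speed; a pose out of reach is approached as far as the arm can. A call with a gripper value outside its range is refused whole. The fingers move at their own pace and stop on an object; "squeeze" is the grip in N (left out, the last holds). Time passes only in rows, so rows that repeat a pose let the fingers close. It gives the time, the measured TCP pose, the force and the opening at its end, in the units of the state.
- observe(): the state, without advancing time (a new reading comes with each control period).
- eyes.get_image(name): name is "scene" or "top" or "wrist"; returns (picture, depth): 480x640x3 uint8, red, green, blue; 480x640 float32, m along the optical axis (not along the pixel's ray), 0 where there is no reading.
- eyes.camera_params(name): a dict with "intrinsics" (3x3 intrinsics, pixels), "position" and "attitude" of the camera in the world. Camera axes: x right, y down, z forward; pixel columns grow to the right and rows downward; lengths in m; the calibration is good to about 2 mm. The wrist camera is an equidistant fisheye: a pixel r from the principal point sees the ray r / f radians off the axis. A picture is of the moment at which its call begins: read the wrist's pose just before it. camera_params takes no time and is no camera call; for the wrist camera it gives the pose at the moment of the call.
- arm.sign_off(): hands the job in, once; it reports no verdict.
The state is a dict: "clock": time; "joints": joint angles; "dq": joint speeds; "joint_efforts": joint torques, N m; "position": TCP position; "ee_rot": TCP orientation; "force": force on the tool from outside, world axes, zero at the start; "ft_torque": the same for the moment, N m; "width": opening from 0.0 (shut) to 1.0 (fully open).
Only numpy, scipy, OpenCV 4.12 (cv2) and the standard library are available. Lean on these libraries where they do the work, as an engineer would, in place of code of your own. Each camera call takes 0.05 s, during which the arm holds its last target.

## Working session

There is one attempt and no reset: what is moved stays moved. The work goes in short steps, Python scripts to look and compute and a tool call to move; the robot and the scene stay as the last step left them, time stands still between calls to the robot, and variables do not carry over. Pictures are saved under pics/ and viewed, and the job is handed in when it is done.

Besides the shell and the picture viewer there is one more tool, called after "Call:" in YAML: its name, and indented under it one key for each argument. step_arm: Moves the arm, as the interface text tells. Its arguments: {"type":"object","properties":{"series":{"type":"array"},"squeeze":{"type":"number"}},"required":["series"]}

```bash
ls; mkdir -p pics; cat > h.py <<'E'
import numpy as np,cv2
from cell import observe,eyes,arm
from scipy.spatial.transform import Rotation as R
def grab(n,tag):
    p=eyes.camera_params(n); im,d=eyes.get_image(n)
    cv2.imwrite(f'pics/{tag}.png',im[:,:,::-1]); np.savez(f'/tmp/{tag}.npz',im=im,d=d,K=p['intrinsics'],P=p['position'],A=np.array(p['attitude']))
    return im,d,p
E
python3 - <<'E'
from h import *
print(observe())
for n in ['scene','top','wrist']:
    im,d,p=grab(n,n+'0'); print(n,p)
E
```

```text
pics
{'clock': 0.0, 'joints': array([-1.38659306,  0.43523259,  0.02499605,  1.57408565, -0.01161027,
        1.13400437, -0.0750676 ]), 'dq': array([ 3.54031595e-05,  3.95935017e-04, -1.29477327e-03, -6.66151246e-04,
       -1.81656338e-03, -7.63227487e-04,  9.09044051e-04]), 'joint_efforts': array([-7.63269636e-04, -6.67846584e+01,  9.84681845e-01, -3.14469230e+01,
       -6.05832646e-02,  4.25973139e-02,  1.79173753e-04]), 'position': array([0.17672951, 0.59898542, 0.23994368]), 'ee_rot': array([-4.49052365e-01, -3.10924918e+00,  2.48578408e-03]), 'force': array([-0.35079107,  0.50180422, -0.3368398 ]), 'ft_torque': array([ 0.06294351,  0.01679665, -0.01478753]), 'width': 1.0001888131284116}
scene {'intrinsics': array([[476.19237298,   0.        , 334.10653531],
       [  0.        , 476.19237298, 242.94888599],
       [  0.        ,   0.        ,   1.        ]]), 'position': array([1.02679192, 0.20835116, 0.84886884]), 'attitude': array([-1.43634883, -2.30340277,  0.74230944])}
top {'intrinsics': array([[573.60888752,   0.        , 328.15613811],
       [  0.        , 573.60888752, 235.08330597],
       [  0.        ,   0.        ,   1.        ]]), 'position': array([0.43073629, 0.01085035, 1.23335976]), 'attitude': array([-2.19504716,  2.14397438, -0.1047092 ])}
wrist {'intrinsics': array([[371.64829954,   0.        , 319.33013252],
       [  0.        , 371.64829954, 237.76392786],
       [  0.        ,   0.        ,   1.        ]]), 'position': array([0.10673   , 0.62048903, 0.38426217]), 'attitude': array([2.33197793, 1.74464513, 0.23812547])}
```

View pics/scene0.png

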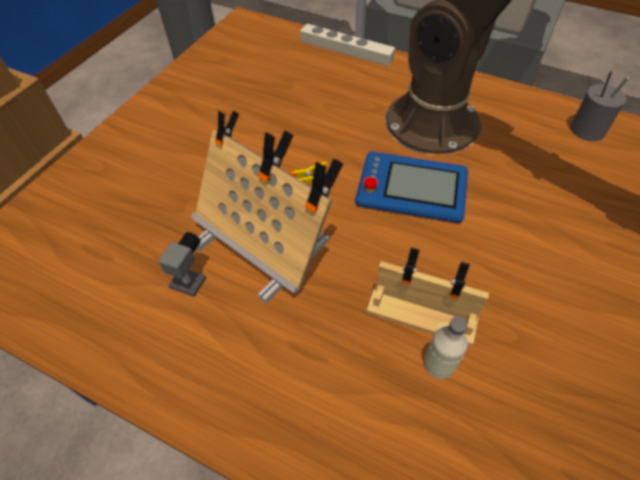

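View pics/top0.png

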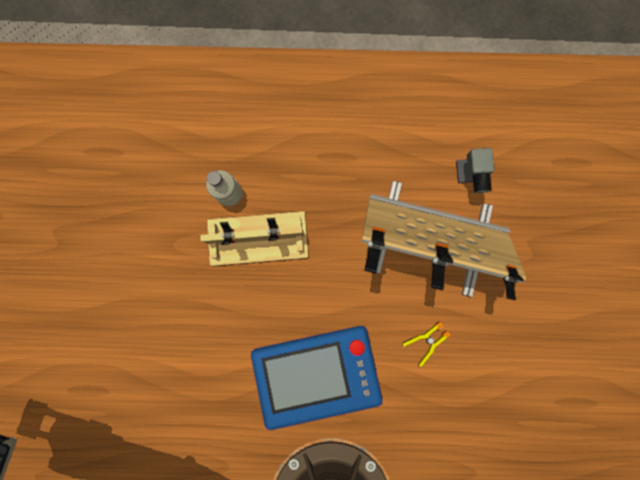

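View pics/wrist0.png

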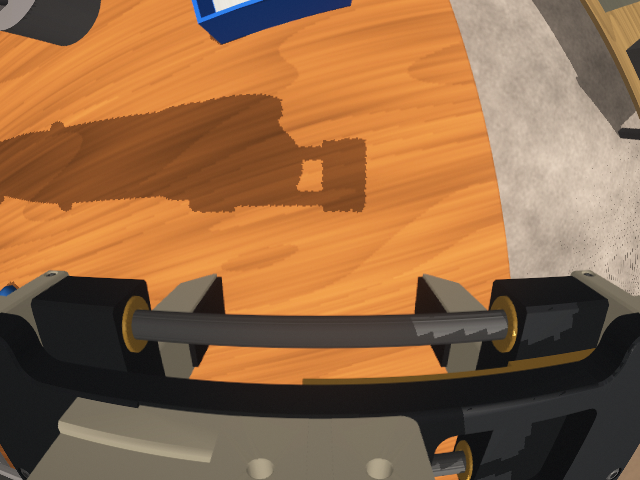

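Candidates (top image): large clamps at (376,250) at the left end and (441,262) in the middle. The small one is at (513,280), at the right end. Parked small clamps are at (227,232) and (273,229), and the yellow look-alike lies on the table at (430,343), so I leave it alone. By size, small_1 is at the right end and the middle large clamp is out of place. I'll measure both and check with a close crop.

```bash
cat >> h.py <<'E'
def cloud(tag):
    z=np.load(f'/tmp/{tag}.npz'); K=z['K']; d=z['d']; im=z['im']
    v,u=np.mgrid[:480,:640]
    X=np.stack([(u-K[0,2])/K[0,0]*d,(v-K[1,2])/K[1,1]*d,d],-1)
    A=z['A']; Rm=R.from_rotvec(A).as_matrix() if A.shape==(3,) else A
    W=X@Rm.T+z['P']; W[d<=0]=np.nan
    return W,im
E
python3 - <<'E'
from h import *
np.set_printoptions(precision=4,suppress=True)
a=cv2.imread('pics/top0.png')[215:315,340:540]; b=cv2.imread('pics/scene0.png')[100:300,170:370]
c=cv2.imread('pics/top0.png')[150:280,190:320]
a=cv2.resize(a,None,fx=4,fy=4,interpolation=cv2.INTER_CUBIC);cv2.imwrite('pics/cropA.png',a)
b=cv2.resize(b,(600,600),interpolation=cv2.INTER_CUBIC);cv2.imwrite('pics/cropB.png',b)
c=cv2.resize(c,(600,600),interpolation=cv2.INTER_CUBIC);cv2.imwrite('pics/cropC.png',c)
Wt,_=cloud('top0');Ws,_=cloud('scene0')
for p in [(376,250),(441,262),(513,280),(420,225),(363,237),(430,343),(255,237),(480,165),(100,150)]: print('top',p,Wt[p[1],p[0]])
for p in [(230,190),(290,250),(260,220),(100,300),(450,360)]: print('scene',p,Ws[p[1],p[0]])
E
```

```text
top (376, 250) [ 0.5073 -0.0718  0.2097]
top (441, 262) [ 0.4881 -0.1863  0.2189]
top (513, 280) [ 0.4593 -0.3129  0.2201]
top (420, 225) [ 0.5674 -0.1673  0.1002]
top (363, 237) [ 0.5308 -0.0485  0.2027]
top (430, 343) [ 0.3304 -0.2012  0.0286]
top (255, 237) [0.5359 0.1601 0.0981]
top (480, 165) [ 0.6906 -0.2857  0.1044]
top (100, 150) [0.7279 0.5187 0.0032]
scene (230, 190) [ 0.5299 -0.2711  0.1216]
scene (290, 250) [ 0.5905 -0.0993  0.0935]
scene (260, 220) [ 0.5599 -0.1838  0.1054]
scene (100, 300) [ 0.8143 -0.4188  0.0043]
scene (450, 360) [0.6676 0.2482 0.0922]
```

View pics/cropA.png

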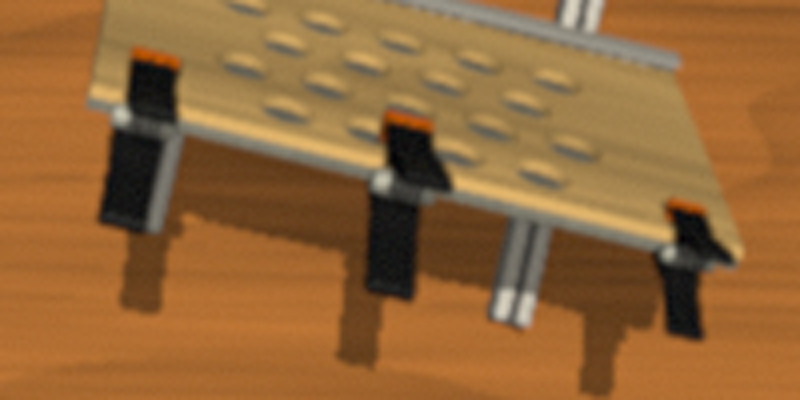

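View pics/cropB.png

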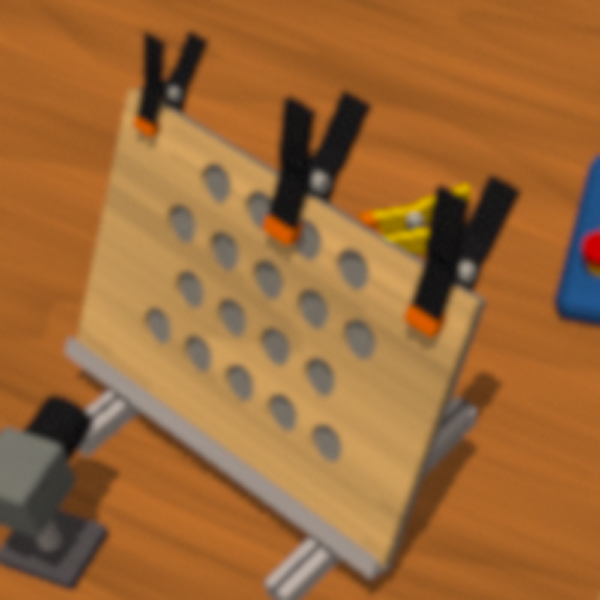

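View pics/cropC.png

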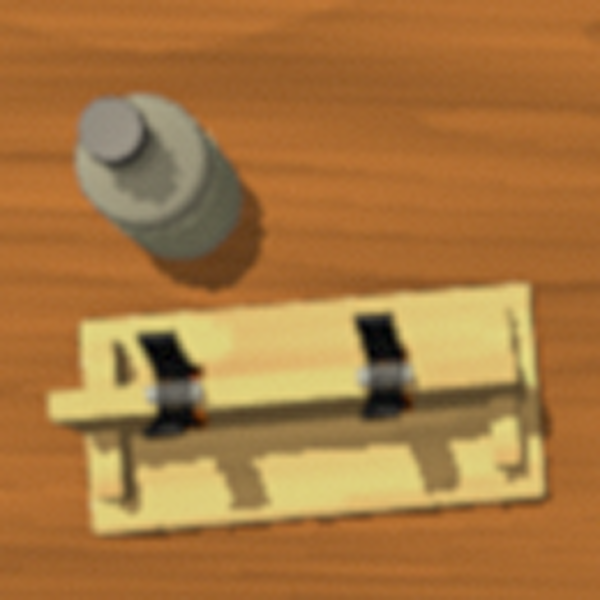

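```bash
python3 - <<'E'
from h import *
np.set_printoptions(precision=4,suppress=True)
def planefit(P):
    for _ in range(5):
        c=P.mean(0); n=np.linalg.svd(P-c,full_matrices=False)[2][2]; r=(P-c)@n; P=P[abs(r)<max(2*np.std(r),.001)]
    return c,n*np.sign(n[2]),np.std(r),len(P)
Wt,it=cloud('top0');Ws,isc=cloud('scene0')
m=np.zeros((480,640),np.uint8); cv2.fillPoly(m,[np.array([(216,145),(320,205),(300,275),(200,210)])],1)
hs=cv2.cvtColor(isc,cv2.COLOR_RGB2HSV)
ok=(m>0)&(hs[...,1]>60)&(hs[...,2]>120)&~np.isnan(Ws[...,0])
c,n,s,N=planefit(Ws[ok]);print('face scene',c,n,s,N,'tilt',np.degrees(np.arcsin(n[2])),'yaw',np.degrees(np.arctan2(n[1],n[0])))
m=np.zeros((480,640),np.uint8); cv2.fillPoly(m,[np.array([(375,203),(505,236),(512,262),(375,230)])],1)
ok=(m>0)&(it.min(-1)>60)
c2,n2,s,N=planefit(Wt[ok]);print('face top',c2,n2,s,N,'tilt',np.degrees(np.arcsin(n2[2])),'yaw',np.degrees(np.arctan2(n2[1],n2[0])), 'offset of scene c',(c-c2)@n2)
# high points near panel/clamps
h=(Wt[...,2]>.19)&(Wt[...,1]<.0)&(Wt[...,0]<.6)
# rack
r=(Wt[...,2]>.1)&(Wt[...,2]<.118)&(Wt[...,1]>.03)&(Wt[...,1]<.3)&(Wt[...,0]<.62)&(Wt[...,0]>.45)&(it.min(-1)>60)&(it[...,0]>150)
P=Wt[r]; print('rack',len(P),P.min(0),P.max(0),P.mean(0)); p=np.polyfit(P[:,1],P[:,0],1); print(p,np.degrees(np.arctan(p[0])))
r=(Wt[...,2]>.108)&(Wt[...,1]>.03)&(Wt[...,1]<.3)&(Wt[...,0]<.62)&(Wt[...,0]>.45)&(it.max(-1)<70)
P=Wt[r]
for sel in (P[:,1]>.18,P[:,1]<.18):
  Q=P[sel]; print('parked',Q.min(0),Q.max(0),np.median(Q,0))
b=(Wt[...,2]>.13)&(Wt[...,1]>.15)&(Wt[...,1]<.35)&(Wt[...,0]>.55)&(Wt[...,0]<.75);P=Wt[b];print('bottle',P.min(0),P.max(0))
E
```

```text
face scene [ 0.5506 -0.1909  0.1214] [ 0.8449 -0.1937  0.4987] 0.0010090209003895078 5778 tilt 29.913850334915782 yaw -12.914713930918047Traceback (most recent call last):
  File "<stdin>", line 14, in <module>
  File "<stdin>", line 5, in planefit
    u, s, vh = gufunc(a, signature=signature)
               ~~~~~~^^^^^^^^^^^^^^^^^^^^^^^^
    raise LinAlgError("SVD did not converge")
numpy.linalg.LinAlgError: SVD did not converge
```

```bash
python3 - <<'E'
from h import *
np.set_printoptions(precision=4,suppress=True)
def planefit(P):
    P=P[~np.isnan(P[:,0])]
    for _ in range(5):
        c=P.mean(0); n=np.linalg.svd(P-c,full_matrices=False)[2][2]; r=(P-c)@n; P=P[abs(r)<max(2*np.std(r),.001)]
    return c,n*np.sign(n[2]),np.std(r),len(P)
Wt,it=cloud('top0');Ws,isc=cloud('scene0')
c=np.array([ 0.5506,-0.1909,0.1214]); n=np.array([ 0.8449,-0.1937,0.4987])
m=np.zeros((480,640),np.uint8); cv2.fillPoly(m,[np.array([(375,203),(505,236),(512,262),(375,230)])],1)
ok=(m>0)&(it.min(-1)>60)
c2,n2,s,N=planefit(Wt[ok]);print('face top',c2,n2,s,N,'tilt',np.degrees(np.arcsin(n2[2])),'yaw',np.degrees(np.arctan2(n2[1],n2[0])), 'offset of scene c',(c-c2)@n2)
# panel face points (both cams) in face frame -> extents
yaw=np.radians(-12.9); ex=np.array([np.cos(yaw)*.866,np.sin(yaw)*.866,.5]); ey=np.array([-np.sin(yaw),np.cos(yaw),0]); ez=np.cross(ex,ey)
for nm,W,im in(('s',Ws,isc),('t',Wt,it)):
    L=(W-c)@np.stack([ex,ey,ez],1)
    k=(abs(L[...,0])<.006)&(abs(L[...,1])<.25)&(abs(L[...,2])<.2)&(W[...,2]>.06)
    Q=L[k]; 
    for lo in(-.05,0,.03): 
        q=Q[(Q[:,2]>lo)&(Q[:,2]<lo+.03)]; print(nm,'y range',lo,np.percentile(q[:,1],[.5,99.5]))
    # clamps: points around and above the edge
    q=Q[(abs(Q[:,1])<.15)]; print(nm,'z max by y',[(round(a,2),round(float(np.nanmax(q[(q[:,1]>a)&(q[:,1]<a+.02)][:,2],initial=-1)),4)) for a in np.arange(-.15,.15,.02)])
    k=(im.max(-1)<75)&(L[...,2]>.08)&(abs(L[...,1])<.2)&(W[...,2]>.17)&(abs(L[...,0])<.08)
    lab,_ ,st,_=cv2.connectedComponentsWithStats(k.astype(np.uint8))[1:2]+(0,0,0) if 0 else (cv2.connectedComponents(k.astype(np.uint8))[1],0,0,0)
    for i in range(1,lab.max()+1):
        q=L[lab==i]
        if len(q)>15: print(nm,'clamp blob',len(q),np.percentile(q,2,0),np.percentile(q,98,0))
print('axes',ex,ey,ez)
r=(Wt[...,2]>.1)&(Wt[...,2]<.118)&(Wt[...,1]>.03)&(Wt[...,1]<.3)&(Wt[...,0]<.62)&(Wt[...,0]>.45)&(it.min(-1)>60)&(it[...,0]>150)
P=Wt[r]; print('rack',len(P),P.min(0),P.max(0),P.mean(0)); p=np.polyfit(P[:,1],P[:,0],1); print(p,np.degrees(np.arctan(p[0])))
r=(Wt[...,2]>.108)&(Wt[...,1]>.03)&(Wt[...,1]<.3)&(Wt[...,0]<.62)&(Wt[...,0]>.45)&(it.max(-1)<70)
P=Wt[r]
for sel in (P[:,1]>.18,P[:,1]<.18):
  Q=P[sel]; print('parked',Q.min(0),Q.max(0),np.median(Q,0))
b=(Wt[...,2]>.13)&(Wt[...,1]>.15)&(Wt[...,1]<.35)&(Wt[...,0]>.55)&(Wt[...,0]<.75);P=Wt[b];print('bottle',P.min(0),P.max(0))
E
```

```text
face top [ 0.5537 -0.2093  0.1074] [ 0.8457 -0.1924  0.4978] 0.0006759910784039565 2631 tilt 29.854020738015095 yaw -12.817862764557756 offset of scene c 0.0007964735068754916
s y range -0.05 [-0.1581  0.1403]
s y range 0 [-0.1584  0.1399]
s y range 0.03 [-0.1586  0.14  ]
s z max by y [(np.float64(-0.15), 0.1172), (np.float64(-0.13), 0.1167), (np.float64(-0.11), 0.1007), (np.float64(-0.09), 0.1009), (np.float64(-0.07), 0.1006), (np.float64(-0.05), 0.1012), (np.float64(-0.03), 0.101), (np.float64(-0.01), 0.1194), (np.float64(0.01), 0.1011), (np.float64(0.03), 0.1007), (np.float64(0.05), 0.1008), (np.float64(0.07), 0.1012), (np.float64(0.09), 0.1009), (np.float64(0.11), 0.1193), (np.float64(0.13), 0.101)]
s clamp blob 285 [-0.023  -0.14    0.0938] [ 0.016  -0.1251  0.1453]
s clamp blob 645 [-0.0296 -0.0133  0.0861] [0.0247 0.0064 0.1603]
s clamp blob 712 [-0.0299  0.1047  0.0855] [0.0252 0.1248 0.1605]
t y range -0.05 [-0.1634  0.1341]
t y range 0 [-0.1633  0.1336]
t y range 0.03 [-0.1638  0.1345]
t z max by y [(np.float64(-0.15), 0.1224), (np.float64(-0.13), 0.1153), (np.float64(-0.11
[... 251 characters left out ...]
(0.07), 0.1015), (np.float64(0.09), 0.119), (np.float64(0.11), 0.1184), (np.float64(0.13), 0.1001)]
t clamp blob 483 [-0.0334  0.0996  0.0863] [0.0237 0.1201 0.1623]
t clamp blob 515 [-0.0329 -0.0183  0.087 ] [0.0236 0.0015 0.1625]
t clamp blob 291 [-0.0248 -0.1445  0.091 ] [ 0.0156 -0.1298  0.1482]
axes [ 0.8441 -0.1933  0.5   ] [0.2233 0.9748 0.    ] [-0.4874  0.1116  0.866 ]
rack 493 [0.5247 0.0684 0.1005] [0.6198 0.2656 0.1166] [0.5462 0.1714 0.1084]
[-0.0168  0.5491] -0.961751205647407
parked [0.5159 0.2005 0.1082] [0.5561 0.218  0.1606] [0.5424 0.2102 0.1347]
parked [0.5253 0.1118 0.109 ] [0.566  0.1295 0.1595] [0.5534 0.122  0.1364]
bottle [0.5501 0.2039 0.1301] [0.6525 0.2459 0.1735]
```

The crops confirm it: the left large clamp sits about 124 mm from the panel's middle, which is right. The middle large clamp covers holes, and the small one is at the right end. First I move round the front, staying high.

Call:
step_arm:
  series:
    - [[0.09, 0.1, -0.15, 0.12, -30], [0.09, 0.1, -0.15, 0.12, -30], [0.09, 0.1, -0.15, 0.12, -30], [0.09, 0.1, -0.15, 0.12, -30], [0.09, 0.24, -0.45, 0.12, -60], [0.09, 0.24, -0.45, 0.12, -60], [0.09, 0.24, -0.45, 0.12, -60], [0.09, 0.24, -0.45, 0.12, -60], [0.09, 0.24, -0.45, 0.12, -80], [0.09, 0.24, -0.45, 0.12, -80], [0.09, 0.24, -0.45, 0.12, -86.5], [0.09, 0.24, -0.77, 0.12, -86.5], [0.09, 0.24, -0.77, 0.12, -86.5], [0.09, 0.24, -0.77, 0.12, -86.5], [0.09, 0.24, -0.77, 0.12, -86.5], [0.09, 0.24, -0.77, 0.12, -86.5], [0.09, 0.24, -0.77, 0.12, -86.5], [0.09, 0.24, -0.77, 0.12, -86.5], [0.09, 0.24, -0.77, 0.12, -86.5], [0.09, 0.24, -0.77, 0.12, -86.5]]

```text
clock: 1.82
position: [0.4143, -0.1534, 0.3601]
ee_rot: [-2.457, -1.957, -0.001]
force: [1.9, 0.8, -0.1]
width: 0.981
```

```bash
python3 - <<'E'
from h import *
o=observe();print(o['clock'],o['joints'],o['position'],o['ee_rot'],o['force'])
im,d,p=grab('wrist','w1');print(p['position'],p['attitude'])
grab('scene','s1')
E
```

```text
1.8167 [-0.68830755 -0.00632819  0.95237134  1.84206795  0.00418258  1.30351836
  0.03746424] [ 0.41428416 -0.15338819  0.36010345] [-2.45653439e+00 -1.95684259e+00 -1.11939271e-03] [ 1.87116896  0.7935532  -0.10075102]
[ 0.42987876 -0.08223419  0.50443765] [ 2.85339849 -0.32249557 -0.04318778]
```

View pics/w1.png

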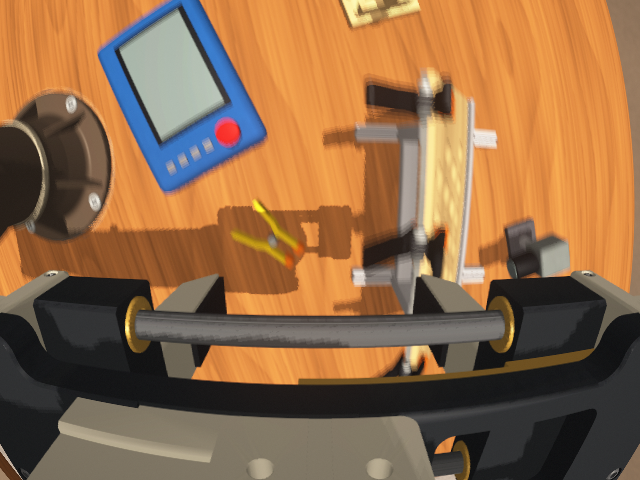

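```bash
cat >> h.py <<'E'
def wcloud(tag):
    z=np.load(f'/tmp/{tag}.npz'); K=z['K']; d=z['d']
    v,u=np.mgrid[:480,:640].astype(float); a=(u-K[0,2])/K[0,0]; b=(v-K[1,2])/K[1,1]; r=np.hypot(a,b)+1e-9
    s=np.tan(r)/r
    X=np.stack([a*s*d,b*s*d,d],-1); W=X@R.from_rotvec(z['A']).as_matrix().T+z['P']; W[d<=0]=np.nan
    return W,z['im']
C=np.array([.5506,-.1909,.1214]); yaw=np.radians(-12.9)
EX=np.array([np.cos(yaw)*.866,np.sin(yaw)*.866,.5]); EY=np.array([-np.sin(yaw),np.cos(yaw),0]); EZ=np.cross(EX,EY)
B=np.stack([EX,EY,EZ],1)
E
python3 - <<'E'
from h import *
np.set_printoptions(precision=4,suppress=True)
W,im=wcloud('w1'); L=(W-C)@B
for p in [(433,240),(428,95),(410,180),(432,160),(445,130),(100,400),(300,150)]: print(p,W[p[1],p[0]],L[p[1],p[0]])
k=(im.max(-1)<75)&(L[...,2]>.09)&(abs(L[...,1])<.2)&(W[...,2]>.17)&(abs(L[...,0])<.08)&(W[...,2]<.29)
_,lab=cv2.connectedComponents(k.astype(np.uint8))
for i in range(1,lab.max()+1):
    q=L[lab==i]
    if len(q)>30: print(len(q),np.percentile(q,2,0),np.percentile(q,98,0))
k=(abs(L[...,0])<.006)&(abs(L[...,1])<.2)&(abs(L[...,2])<.15)&(im.min(-1)>100); q=L[k]; print('face off',np.median(q[:,0]),'ymax',np.percentile(q[:,1],99.5))
cv2.imwrite('pics/w1c.png',cv2.resize(cv2.imread('pics/w1.png')[50:290,330:510],(600,800)))
E
```

```text
(433, 240) [ 0.4959 -0.1725  0.2475] [0.0133 0.0058 0.1379]
(428, 95) [ 0.5206 -0.0664  0.2175] [-0.0013  0.1147  0.1118]
(410, 180) [ 0.5269 -0.1561  0.0602] [-0.0573  0.0287 -0.0376]
(432, 160) [ 0.5168 -0.1192  0.2058] [-0.0002  0.0624  0.0975]
(445, 130) [ 0.5485 -0.0988  0.1603] [-0.0001  0.0893  0.045 ]
(100, 400) [ 0.377  -0.1184  0.4553] [0.0064 0.0319 0.3818]
(300, 150) [ 0.4008 -0.0937 -0.0009] [-0.2064  0.0613 -0.022 ]
955 [-0.0321  0.1029  0.1053] [-0.0098  0.1163  0.1619]
285 [0.0038 0.1028 0.0915] [0.0227 0.1146 0.1629]
967 [-0.0319 -0.0147  0.1115] [-0.0082  0.0019  0.1618]
513 [ 0.0027 -0.0132  0.0997] [0.0248 0.0066 0.1627]
172 [-0.0185 -0.14    0.0939] [-0.006  -0.1248  0.1276]
83 [ 0.0002 -0.1389  0.0914] [ 0.0105 -0.125   0.1253]
face off 0.00014172225944192231 ymax 0.13578731323678747
```

View pics/w1c.png

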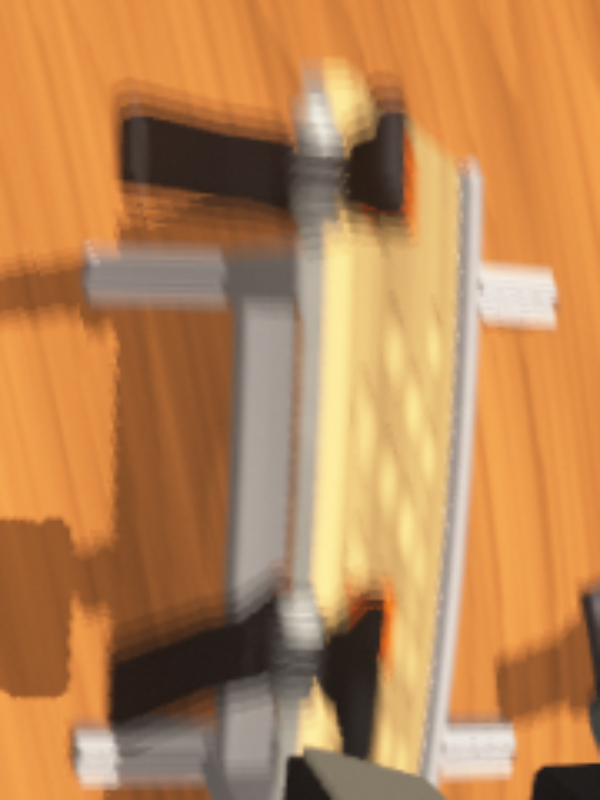

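Call:
step_arm:
  series:
    - [[0.08, 0.0345, -0.1516, -0.04, 0], [0.08, 0.0345, -0.1516, -0.04, 0], [0.08, 0.0345, -0.1516, -0.04, 0], [0.08, 0.0345, -0.1516, -0.04, 0], [0.08, 0.0345, -0.1516, -0.04, 0], [0.08, 0.0345, -0.1516, -0.04, 0], [0.08, 0.0345, -0.1516, -0.04, 0]]

```text
clock: 2.5
position: [0.4483, -0.3093, 0.3199]
ee_rot: [2.467, 1.945, -0.002]
force: [0.3, 0.1, 0.7]
width: 0.87
```

```bash
python3 - <<'E'
from h import *
o=observe();print(o['clock'],o['joints'],o['position'],o['ee_rot'],o['force'])
grab('wrist','w2');grab('top','t2');grab('scene','s2')
E
```

```text
2.5 [-0.25247193  0.34598268  1.04260094  1.70225537 -0.30965413  1.27338746
  0.62093015] [ 0.44830066 -0.30930631  0.31990769] [ 2.46687773  1.9446593  -0.00249194] [0.33220442 0.13956859 0.72210475]
```

View pics/w2.png

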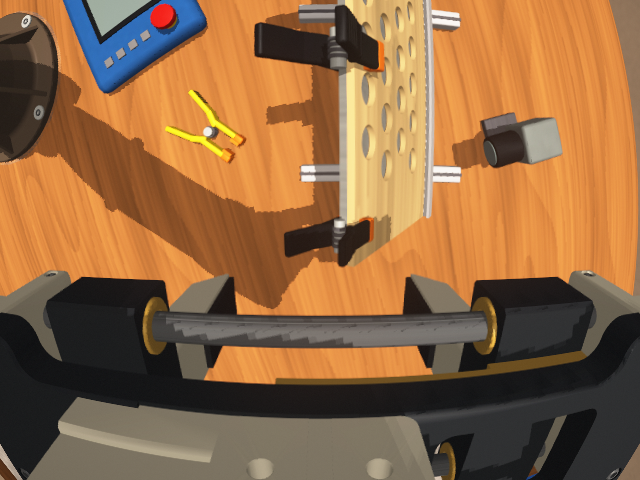

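View pics/s2.png

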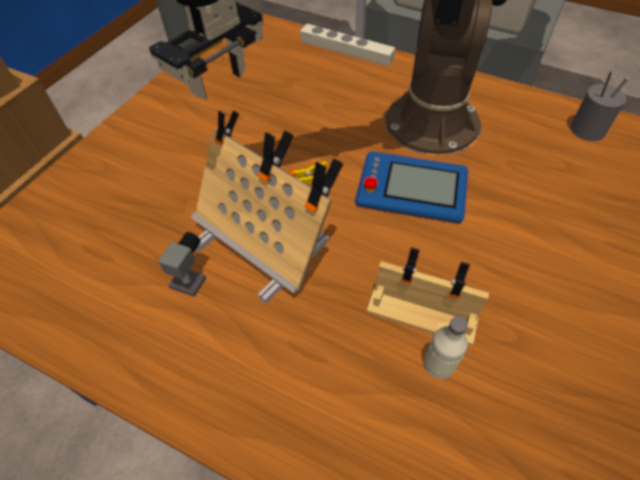

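```bash
cat > meas.py <<'E'
from h import *
import sys
np.set_printoptions(precision=4,suppress=True)
W,im=wcloud(sys.argv[1]); L=(W-C)@B
k=(im.max(-1)<75)&(L[...,2]>.085)&(abs(L[...,1])<.2)&(W[...,2]>.17)&(abs(L[...,0])<.08)&(W[...,2]<.285)
_,lab=cv2.connectedComponents(k.astype(np.uint8))
for i in range(1,lab.max()+1):
    q=L[lab==i]
    if len(q)>30: print(len(q),np.percentile(q,2,0),np.percentile(q,98,0))
k=(abs(L[...,0])<.006)&(abs(L[...,1])<.2)&(abs(L[...,2])<.2)&(im.min(-1)>80); q=L[k]; print('face off',np.median(q[:,0]),'y',np.percentile(q[:,1],[.5,99.5]),'zmax',np.percentile(q[:,2],99.5))
q=q[abs(q[:,2])<.06];print('slopes',np.polyfit(q[:,1],q[:,0],1),np.polyfit(q[:,2],q[:,0],1))
E
python3 meas.py w2; python3 -c "
from h import *
print(observe()['position'])
cv2.imwrite('pics/w2c.png',cv2.resize(cv2.imread('pics/w2.png')[130:290,250:450],(800,640)))"
```

```text
4138 [-0.0327 -0.0159  0.0903] [0.0244 0.0048 0.1622]
2076 [-0.025  -0.1407  0.0936] [ 0.0161 -0.1254  0.1476]
face off 0.00016194135039499652 y [-0.1581  0.093 ] zmax 0.11552930684090976
slopes [-0.0055 -0.0008] [ 0.0058 -0.0005]
[ 0.4494012  -0.30753948  0.32081281]
```

View pics/w2c.png

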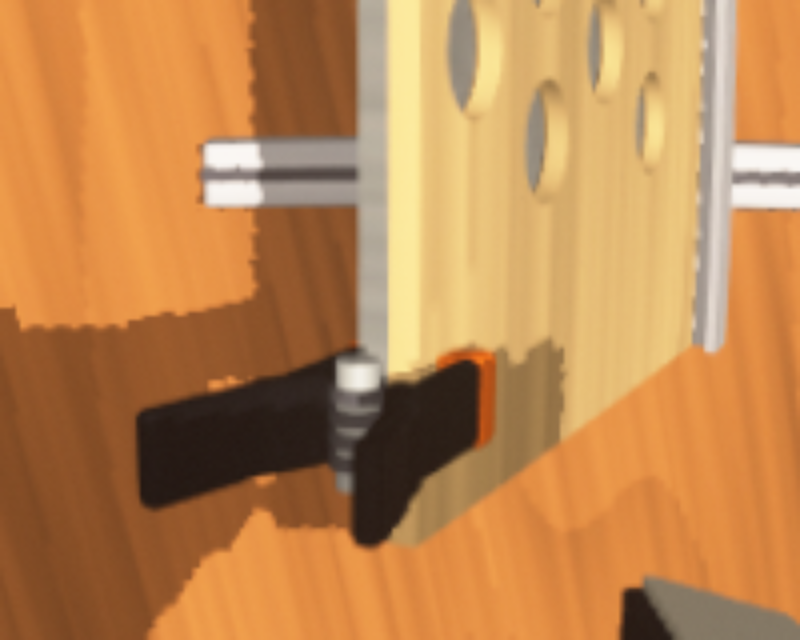

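Sharp view: small_1's pivot is at crop (357,420), with panel-frame y -0.133, and the grip centre sits almost below the tool. I go down and squeeze.

Call:
step_arm:
  series:
    - [[0.08, 0.0, 0.0035, -0.088, 0], [0.08, 0.0, 0.0035, -0.088, 0], [0.08, 0.0, 0.0035, -0.088, 0], [0.08, 0.0, 0.0035, -0.088, 0], [0.08, 0.0, 0.0035, -0.088, 0], [0.05, 0.0, 0.0035, -0.088, 0], [0.05, 0.0, 0.0035, -0.088, 0], [0.05, 0.0, 0.0035, -0.088, 0]]
  squeeze: 25

```text
clock: 3.32
position: [0.4501, -0.3046, 0.2344]
ee_rot: [2.46, 1.948, 0.003]
force: [-0.2, 0.2, 0.0]
width: 0.706
```

```bash
python3 - <<'E'
from h import *
o=observe();print(o['clock'],o['joints'],o['position'],o['ee_rot'],o['force'],o['width'])
grab('wrist','w3');grab('scene','s3')
a=cv2.resize(cv2.imread('pics/s3.png')[60:200,150:290],(600,600),interpolation=cv2.INTER_CUBIC);cv2.imwrite('pics/s3c.png',a)
E
```

```text
3.3167 [-0.20632938  0.42047052  0.98494248  1.83746976 -0.39516265  1.09103432
  0.69366464] [ 0.45010422 -0.30459988  0.23436959] [2.4596994  1.9483182  0.00331464] [-0.18004257  0.22424146  0.01373076] 0.7058977872285592
```

View pics/w3.png

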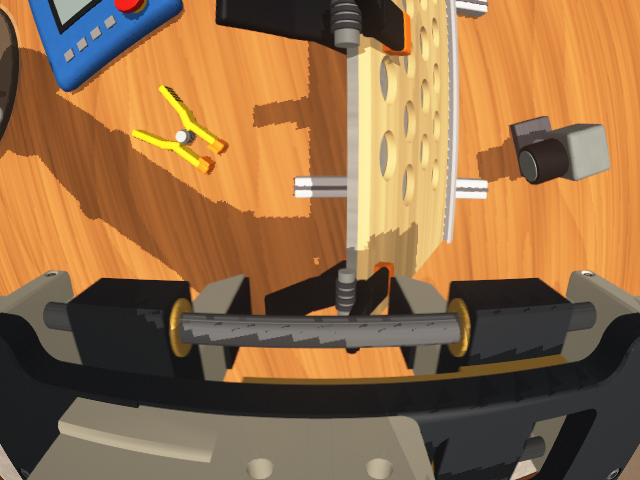

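View pics/s3c.png

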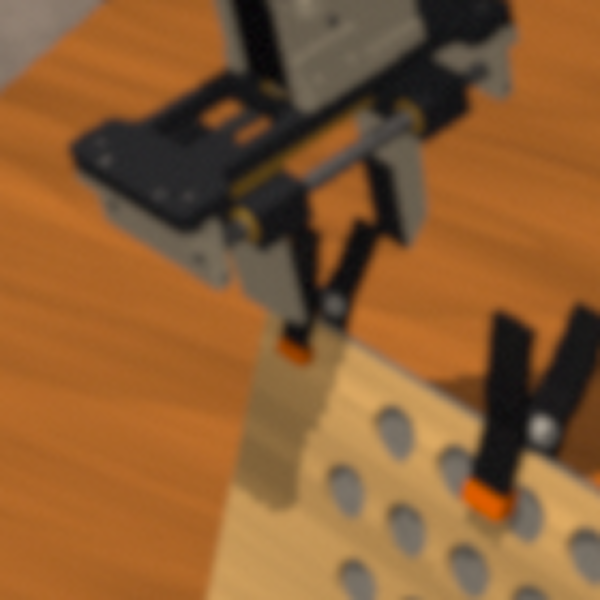

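Call:
step_arm:
  series:
    - [[0.01, -0.001, 0.0005, -0.001, 0], [0.01, -0.001, 0.0005, -0.001, 0], [0.01, -0.001, 0.0005, -0.001, 0], [0.01, -0.001, 0.0005, -0.001, 0], [0.01, -0.001, 0.0005, -0.001, 0], [0.01, -0.001, 0.0005, -0.001, 0], [0.01, -0.001, 0.0005, -0.001, 0]]
  squeeze: 25

```text
clock: 4.0
position: [0.4485, -0.3038, 0.2325]
ee_rot: [2.461, 1.949, 0.002]
force: [-0.6, -0.7, -0.9]
width: 0.419
```

```bash
python3 - <<'E'
from h import *
o=observe();print(o['clock'],o['position'],o['force'],o['ft_torque'],o['width']*.0918)
grab('wrist','w4');grab('scene','s4')
a=cv2.resize(cv2.imread('pics/s4.png')[60:200,150:290],(600,600),interpolation=cv2.INTER_CUBIC);cv2.imwrite('pics/s4c.png',a)
E
```

```text
4.0 [ 0.44854936 -0.30375983  0.23250845] [-0.64119245 -0.6992618  -0.86910998] [-0.08091098  0.0317355  -0.02885143] 0.0384652349813026
```

View pics/w4.png

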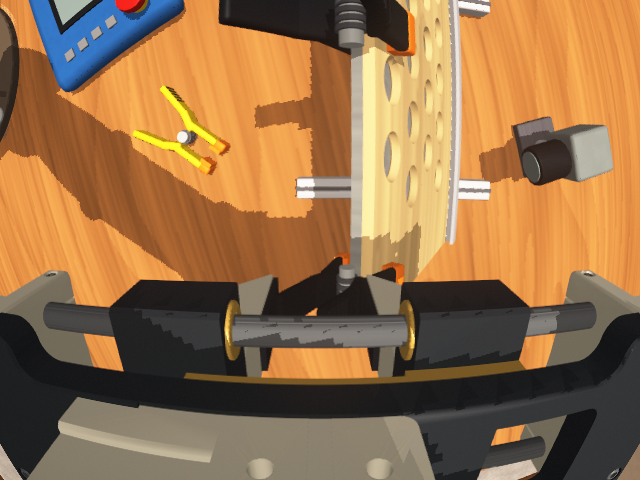

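View pics/s4c.png

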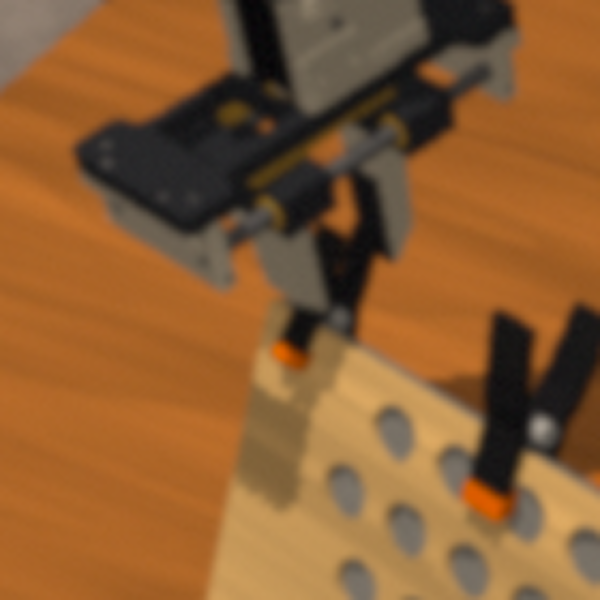

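Both orange pads stand clear of the board, so the clamp is open (gripper 38 mm, as predicted). I lift along the board's slope.

Call:
step_arm:
  series:
    - [[0.01, -0.005, 0.001, 0.0087, 0], [0.01, -0.01, 0.0022, 0.0173, 0], [0.01, -0.015, 0.0033, 0.026, 0], [0.01, -0.0195, 0.0045, 0.0346, 0], [0.01, -0.0244, 0.0056, 0.0433, 0], [0.01, -0.034, 0.0078, 0.065, 0], [0.01, -0.039, 0.009, 0.09, 0], [0.01, -0.039, 0.009, 0.1, 0], [0.01, -0.039, 0.009, 0.1, 0]]

```text
clock: 4.85
position: [0.4103, -0.2956, 0.3352]
ee_rot: [2.458, 1.947, 0.007]
force: [0.4, -0.6, -0.9]
width: 0.416
```

```bash
python3 - <<'E'
from h import *
o=observe();print(o['clock'],o['position'],o['force'],o['ft_torque'],o['width']*.0918)
grab('wrist','w5');grab('scene','s5')
a=cv2.resize(cv2.imread('pics/s5.png')[20:180,130:290],(600,600),interpolation=cv2.INTER_CUBIC);cv2.imwrite('pics/s5c.png',a)
E
```

```text
4.85 [ 0.41034391 -0.29560921  0.33515294] [ 0.38266192 -0.58017444 -0.86883522] [-0.06075022  0.08430624  0.00625374] 0.03817491085207866
```

View pics/w5.png

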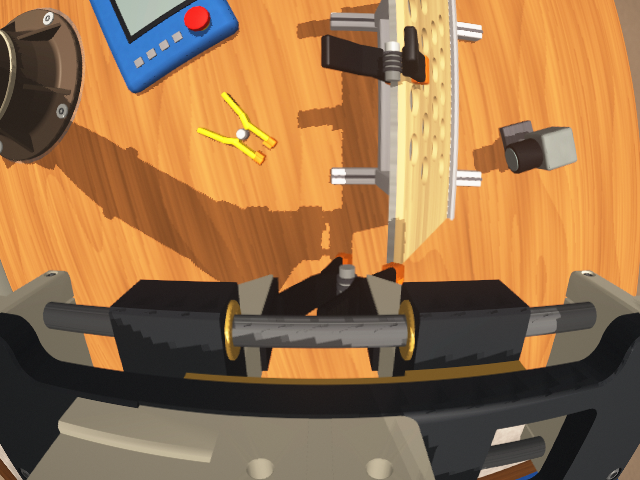

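View pics/s5c.png

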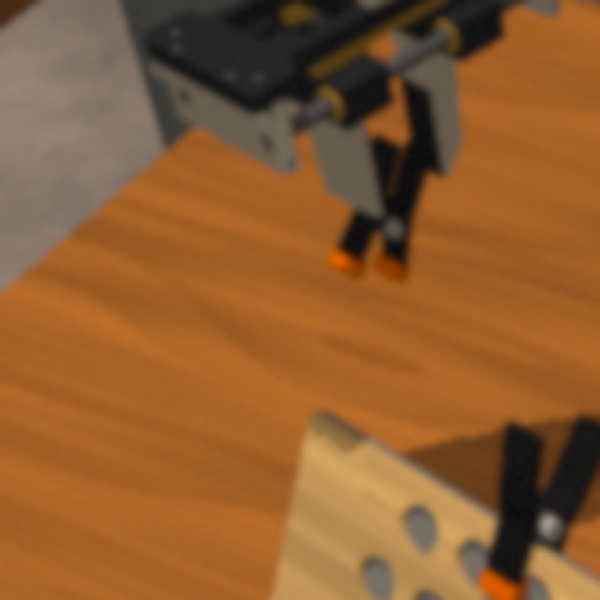

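small_1 is held open, still tilted with the board's 30°. I travel over to the rack and look at it.

Call:
step_arm:
  series:
    - [[0.01, -0.01, 0.03, 0.05, 5], [0.01, -0.01, 0.06, 0.06, 10], [0.01, -0.01, 0.1, 0.06, 10], [0.01, 0.0, 0.14, 0.06, 10], [0.01, 0.01, 0.18, 0.06, 10], [0.01, 0.02, 0.22, 0.06, 10], [0.01, 0.04, 0.26, 0.06, 10], [0.01, 0.06, 0.3, 0.05, 10], [0.01, 0.09, 0.33, 0.03, 10], [0.01, 0.11, 0.34, 0.0, 10], [0.01, 0.11, 0.34, 0.0, 10], [0.01, 0.11, 0.34, 0.0, 10], [0.01, 0.11, 0.34, 0.0, 10], [0.01, 0.11, 0.34, 0.0, 10]]

```text
clock: 6.12
position: [0.5196, 0.0441, 0.333]
ee_rot: [2.283, 2.154, 0.005]
force: [-0.4, -0.8, -0.1]
width: 0.421
```

```bash
python3 - <<'E'
from h import *
o=observe();print(o['clock'],o['joints'],o['position'],o['ee_rot'],o['force'],o['width']*.0918)
grab('wrist','w6')
E
```

```text
6.1167 [-0.82250064  0.22125837  0.79464477  1.72565985 -0.16516196  1.25962387
 -0.04770153] [0.51964319 0.04406905 0.33297297] [2.28282039 2.15440598 0.00461752] [-0.40823145 -0.77214293 -0.10668319] 0.038663008589060174
```

View pics/w6.png

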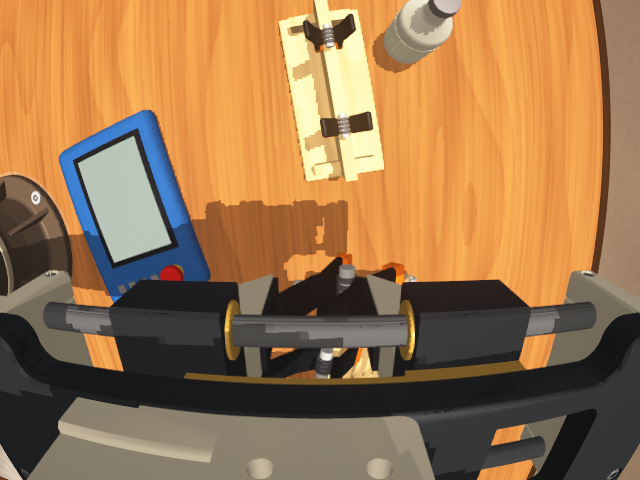

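```bash
cat > rack.py <<'E'
from h import *
import sys
np.set_printoptions(precision=4,suppress=True)
W,im=wcloud(sys.argv[1]) if sys.argv[1][0]=='w' else cloud(sys.argv[1])
k=(W[...,2]>.1)&(W[...,2]<.116)&(W[...,1]>.03)&(W[...,1]<.3)&(W[...,0]<.58)&(W[...,0]>.49)&(im[...,0]>140)&(im[...,2]>60)&(im[...,0].astype(int)-im[...,2]>25)
P=W[k]
for _ in range(4):
    p=np.polyfit(P[:,1],P[:,0],1); r=P[:,0]-np.polyval(p,P[:,1]); P=P[abs(r)<.009]
print('edge',len(P),p,'yaw',np.degrees(np.arctan(-p[0])),'y',P[:,1].min(),P[:,1].max(),'z',np.median(P[:,2]), 'half w',np.percentile(r,[2,98]))
k=(W[...,2]>.108)&(W[...,2]<.2)&(W[...,1]>.05)&(W[...,1]<.3)&(W[...,0]<.6)&(W[...,0]>.48)&(im.max(-1)<75)
_,lab=cv2.connectedComponents(k.astype(np.uint8))
for i in range(1,lab.max()+1):
    q=W[lab==i]
    if len(q)>20: print(len(q),np.percentile(q,2,0),np.percentile(q,98,0))
b=(W[...,2]>.08)&(W[...,2]<.2)&(W[...,1]>.15)&(W[...,1]<.35)&(W[...,0]>.585)&(W[...,0]<.75);P=W[b];print('bottle',P.min(0),P.max(0))
E
python3 rack.py w6; python3 rack.py top0; python3 rack.py scene0
python3 - <<'E'
from h import *
W,im=wcloud('w6')
cv2.imwrite('pics/w6c.png',cv2.resize(cv2.imread('pics/w6.png')[240:390,240:420],(720,600)))
for p in [(346,268),(347,258),(398,270),(322,362)]: print(p,W[p[1],p[0]])
E
```

```text
edge 1792 [-0.1114  0.5615] yaw 6.356421413049747 y 0.07138694774250687 0.2588437532547154 z 0.11021438108192025 half w [-0.0058  0.0061]
349 [0.544  0.2083 0.1138] [0.5583 0.2238 0.1587]
278 [0.5168 0.2053 0.1136] [0.5315 0.2207 0.1592]
bottle [0.6113 0.2081 0.08  ] [0.6688 0.2592 0.1728]
edge 481 [-0.11    0.5594] yaw 6.275814205438201 y 0.06838181169859565 0.2656457568311172 z 0.10832972042178213 half w [-0.0059  0.0059]
71 [0.552  0.1164 0.1215] [0.5657 0.1294 0.1576]
75 [0.5422 0.2037 0.1207] [0.5558 0.2175 0.1605]
60 [0.5254 0.1123 0.1196] [0.5425 0.1279 0.1593]
65 [0.5159 0.2006 0.1117] [0.5327 0.2174 0.1586]
bottle [0.6106 0.2036 0.0805] [0.6666 0.2593 0.1735]
edge 735 [-0.1085  0.5625] yaw 6.1916533195195305 y 0.07174945917201403 0.2709808343084757 z 0.11079810312924743 half w [-0.0078  0.0053]
238 [0.5298 0.1186 0.1116] [0.5691 0.1346 0.1607]
261 [0.52   0.2069 0.1106] [0.5597 0.2223 0.1607]
bottle [0.6185 0.2085 0.08  ] [0.6702 0.2654 0.1743]
(346, 268) [0.53278936 0.05387339 0.30800498]
(347, 258) [0.53490221 0.05117785 0.28529383]
(398, 270) [0.55991723 0.04860281 0.30165299]
(322, 362) [ 0.51584687 -0.06073199  0.22085254]
```

View pics/w6c.png

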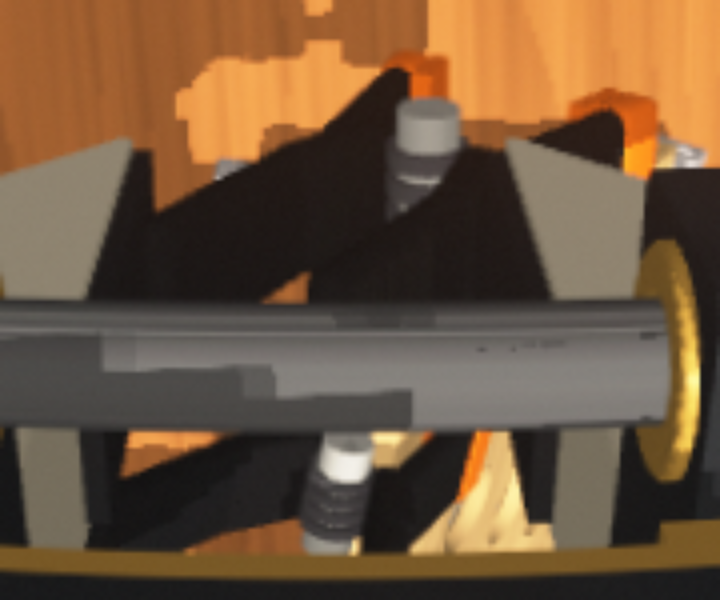

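```bash
python3 - <<'E'
from h import *
np.set_printoptions(precision=4,suppress=True)
for t,ps,T in [('w2',[(340,222),(340,230)],None),('w3',[(345,272),(345,280),(346,290)],(.4501,-.3046,.2344)),('w4',[(346,268),(346,272),(346,280)],(.4485,-.3038,.2325)),('w6',[(346,267),(346,271),(346,280)],(.5196,.0441,.333))]:
    W,im=wcloud(t)
    for p in ps:
        w=W[p[1],p[0]]; print(t,p,w,(w-C)@B, w-np.array(T) if T else '')
E
```

```text
w2 (340, 222) [ 0.465  -0.2974  0.2193] [-0.0027 -0.1229  0.1147] 
w2 (340, 230) [ 0.4637 -0.3027  0.2197] [-0.0026 -0.1284  0.115 ] 
w3 (345, 272) [ 0.4638 -0.2968  0.2157] [-0.0057 -0.1226  0.1122] [ 0.0137  0.0078 -0.0187]
w3 (345, 280) [ 0.463  -0.2996  0.2184] [-0.0044 -0.1255  0.1146] [ 0.0129  0.005  -0.016 ]
w3 (346, 290) [ 0.4624 -0.3047  0.2185] [-0.0039 -0.1306  0.1144] [ 0.0123 -0.0001 -0.0159]
w4 (346, 268) [ 0.463  -0.2963  0.208 ] [-0.0102 -0.1223  0.1059] [ 0.0145  0.0075 -0.0245]
w4 (346, 272) [ 0.4626 -0.2976  0.2098] [-0.0094 -0.1237  0.1075] [ 0.0141  0.0062 -0.0227]
w4 (346, 280) [ 0.4618 -0.3011  0.2113] [-0.0087 -0.1272  0.1088] [ 0.0133  0.0027 -0.0212]
w6 (346, 267) [0.5329 0.054  0.3068] [0.0304 0.2347 0.1966] [ 0.0133  0.0099 -0.0262]
w6 (346, 271) [0.5326 0.0532 0.3102] [0.032  0.2339 0.1996] [ 0.013   0.0091 -0.0228]
w6 (346, 280) [0.5323 0.0493 0.3123] [0.0336 0.2301 0.2011] [ 0.0127  0.0052 -0.0207]
```

```bash
python3 - <<'E'
from h import *
np.set_printoptions(precision=4,suppress=True)
W,im=wcloud('w6'); T=np.array([.5196,.0441,.333]); a=np.radians(-3.3)
D=W-T-np.array([np.cos(a),np.sin(a),0])*.0125; u=D@[np.cos(a),np.sin(a),0]; v=D[...,2]+.0235; s=D@[-np.sin(a),np.cos(a),0]
hs=cv2.cvtColor(im,cv2.COLOR_RGB2HSV)
for nm,sl in (('near',(slice(250,270),slice(335,358))),('far',(slice(258,290),slice(380,412)))):
    for r in range(sl[0].start,sl[0].stop,3):
        print(nm,r,[(c,tuple(hs[r,c]),round(u[r,c]*1e3,1),round(v[r,c]*1e3,1),round(s[r,c]*1e3,1)) for c in range(sl[1].start,sl[1].stop,4) if W[r,c,2]>.2 and hs[r,c,1]>200 and im[r,c,0]>150])
E
```

```text
near 250 []
near 253 [(339, (np.uint8(11), np.uint8(212), np.uint8(160)), np.float64(-1.4), np.float64(-34.3), np.float64(7.6)), (343, (np.uint8(11), np.uint8(218), np.uint8(172)), np.float64(0.7), np.float64(-31.9), np.float64(8.3))]
near 256 [(339, (np.uint8(11), np.uint8(218), np.uint8(152)), np.float64(-1.8), np.float64(-27.9), np.float64(7.9)), (343, (np.uint8(11), np.uint8(230), np.uint8(196)), np.float64(0.4), np.float64(-27.7), np.float64(7.9)), (347, (np.uint8(11), np.uint8(227), np.uint8(172)), np.float64(2.6), np.float64(-27.9), np.float64(7.9)), (351, (np.uint8(11), np.uint8(219), np.uint8(193)), np.float64(5.2), np.float64(-31.1), np.float64(6.8))]
near 259 [(343, (np.uint8(12), np.uint8(230), np.uint8(226)), np.float64(0.3), np.float64(-25.6), np.float64(6.9)), (347, (np.uint8(12), np.uint8(228), np.uint8(218)), np.float64(2.3), np.float64(-22.7), np.float64(7.9)), (351, (np.uint8(12), np.uint8(218), np.uint8(195)), np.float64(5.2), np.float64(-30.4), np.float64(5.2))]
near 262 [(343, (np.uint8(11), np.uint8(229), np.uint8(227)), np.float64(0.3), np.float64(-25.2), np.f
[... 1571 characters left out ...]
float64(4.9))]
far 276 [(396, (np.uint8(12), np.uint8(226), np.uint8(231)), np.float64(26.5), np.float64(-7.2), np.float64(3.8)), (400, (np.uint8(17), np.uint8(223), np.uint8(254)), np.float64(29.1), np.float64(-9.0), np.float64(3.0))]
far 279 [(396, (np.uint8(19), np.uint8(216), np.uint8(254)), np.float64(26.7), np.float64(-7.4), np.float64(2.0)), (400, (np.uint8(17), np.uint8(224), np.uint8(254)), np.float64(29.1), np.float64(-8.7), np.float64(1.5))]
far 282 [(396, (np.uint8(18), np.uint8(203), np.uint8(252)), np.float64(26.8), np.float64(-7.3), np.float64(0.4)), (400, (np.uint8(17), np.uint8(224), np.uint8(254)), np.float64(29.5), np.float64(-9.7), np.float64(-0.6))]
far 285 []
far 288 []
```

Call:
step_arm:
  series:
    - [[0.01, -0.002, 0.04, -0.02, 5], [0.01, -0.002, 0.08, -0.05, 9.6], [0.01, -0.002, 0.11, -0.07, 9.6], [0.01, -0.0023, 0.1231, -0.09, 9.6], [0.01, -0.0023, 0.1231, -0.12, 9.6], [0.01, -0.0023, 0.1231, -0.145, 9.6], [0.01, -0.0023, 0.1231, -0.145, 9.6], [0.01, -0.0023, 0.1231, -0.145, 9.6], [0.01, -0.0023, 0.1231, -0.145, 9.6]]

```text
clock: 6.92
position: [0.5186, 0.1667, 0.1906]
ee_rot: [2.096, 2.336, 0.011]
force: [-0.5, -0.4, -0.4]
width: 0.417
```

```bash
python3 - <<'E'
from h import *
np.set_printoptions(precision=4,suppress=True)
o=observe();p=o['position'];r=o['ee_rot'];print(o['clock'],p,r,o['force'],o['width']*.0918)
a=2*np.arctan2(r[1],r[0])-np.pi/2; print('yaw',np.degrees(a)%180)
grab('wrist','w7');grab('scene','s7')
W,im=wcloud('w7'); D=W-p; u=D@[np.cos(a),np.sin(a),0]; s=D@[-np.sin(a),np.cos(a),0]
u*=np.sign(np.cos(a))
hs=cv2.cvtColor(im,cv2.COLOR_RGB2HSV)
k=(W[...,2]>.1)&(W[...,2]<.116)&(hs[...,0]>14)&(hs[...,1]<170)&(im[...,0]>140)&(abs(u-.025)<.015)&(abs(s)<.1)
print('edge u vs s',np.sum(k),np.polyfit(s[k],u[k],1),np.percentile(u[k],[2,98]),s[k].min(),s[k].max())
k=(hs[...,0]<14)&(hs[...,1]>200)&(im[...,0]>150)&(abs(s)<.015)&(D[...,2]<-.02)&(D[...,2]>-.06)&(abs(u)<.05)
print('pads',[(round(lo,3),np.sum(kk),np.percentile(u[kk],[3,97]),np.percentile(s[kk],[3,97])) for lo in np.arange(-.06,-.025,.004) for kk in [k&(D[...,2]>lo)&(D[...,2]<lo+.004)] if kk.sum()>5])
cv2.imwrite('pics/s7c.png',cv2.resize(cv2.imread('pics/s7.png')[150:350,330:530],(600,600)))
E
```

```text
6.9167 [0.5186 0.1667 0.1906] [2.0955 2.3361 0.0112] [-0.4918 -0.4328 -0.4111] 0.03826570398345929
yaw 6.21434198414285
edge u vs s 3369 [-0.0046  0.0245] [0.0185 0.0305] -0.09726816734214115 0.09981555243064417
pads [(np.float64(-0.056), np.int64(44), array([0.0101, 0.0181]), array([0.0032, 0.0086])), (np.float64(-0.052), np.int64(40), array([0.011, 0.017]), array([0.0048, 0.0086])), (np.float64(-0.048), np.int64(26), array([0.013 , 0.0153]), array([0.0055, 0.0083])), (np.float64(-0.04), np.int64(15), array([0.0366, 0.0435]), array([0.0041, 0.0086])), (np.float64(-0.036), np.int64(80), array([0.0331, 0.0438]), array([0.0042, 0.009 ])), (np.float64(-0.032), np.int64(21), array([0.0378, 0.0416]), array([0.0067, 0.0089]))]
```

View pics/w7.png

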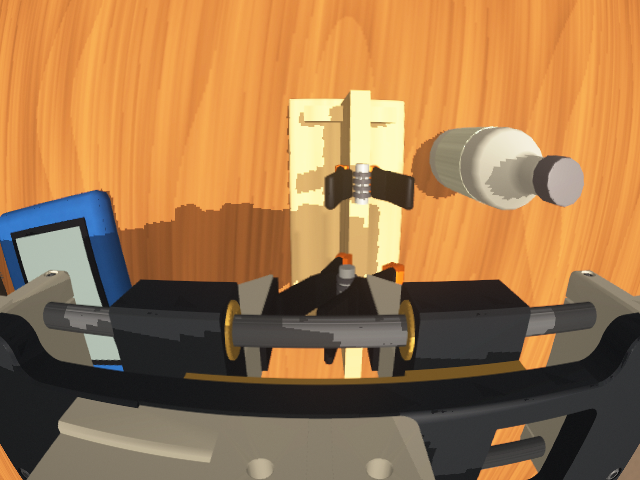

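View pics/s7c.png

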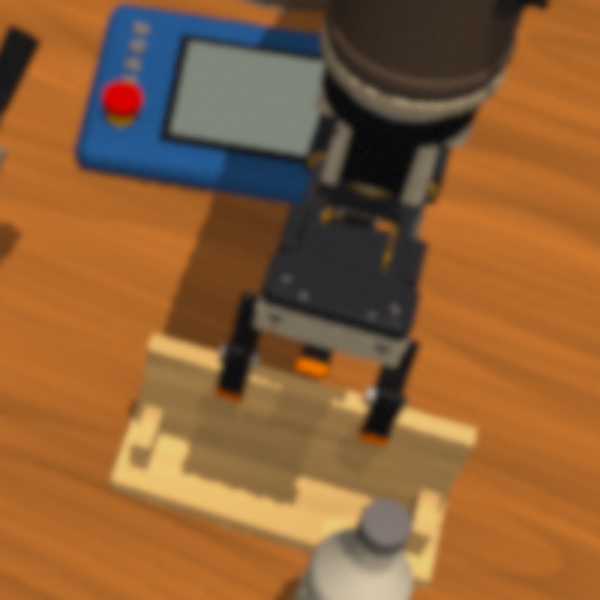

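Call:
step_arm:
  series:
    - [[0.01, -0.0012, 0.0, -0.004, 0], [0.01, -0.0012, 0.0, -0.01, 0], [0.01, -0.0012, 0.0, -0.02, 0], [0.01, -0.0012, 0.0, -0.03, 0], [0.01, -0.0012, 0.0, -0.038, 0], [0.01, -0.0012, 0.0, -0.044, 0], [0.01, -0.0012, 0.0, -0.044, 0], [0.01, -0.0012, 0.0, -0.044, 0]]

```text
clock: 7.68
position: [0.5174, 0.1669, 0.1461]
ee_rot: [2.095, 2.336, 0.011]
force: [-0.4, 0.5, -0.6]
width: 0.416
```

```bash
python3 - <<'E'
from h import *
o=observe();print(o['clock'],o['position'],o['force'],o['ft_torque'],o['width']*.0918)
grab('wrist','w8');grab('scene','s8')
cv2.imwrite('pics/s8c.png',cv2.resize(cv2.imread('pics/s8.png')[150:350,330:530],(600,600)))
cv2.imwrite('pics/w8c.png',cv2.resize(cv2.imread('pics/w8.png')[150:400,230:430],(600,750))[:600])
E
```

```text
7.6833 [0.5173546 0.1668726 0.14614  ] [-0.43717813  0.50107319 -0.55329582] [-0.10886442  0.09905377  0.04144664] 0.038164051091687634
```

View pics/w8c.png

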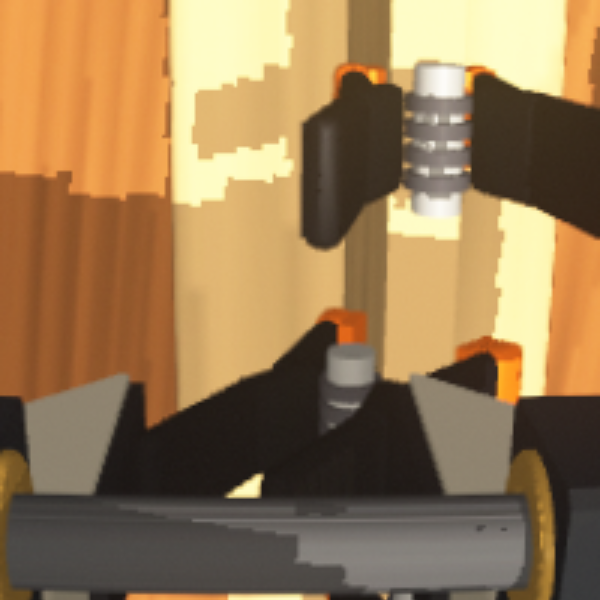

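View pics/s8c.png

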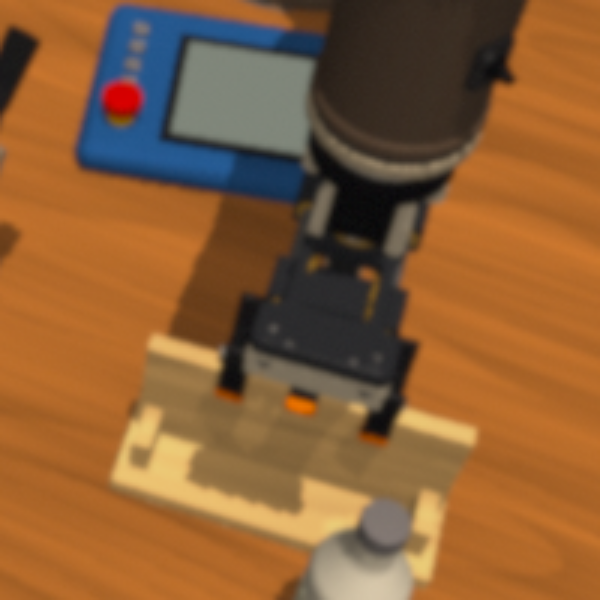

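Straddled with no contact force. I open gradually while following towards the board, so the sprung jaws can bring the clamp upright.

Call:
step_arm:
  series:
    - [[0.043, 0.001, 0.0, 0.0, 0], [0.048, 0.003, 0.0003, 0.0, 0], [0.053, 0.006, 0.0006, 0.0, 0], [0.058, 0.009, 0.001, 0.0, 0], [0.063, 0.012, 0.0013, 0.0, 0], [0.068, 0.015, 0.0016, 0.0, 0], [0.073, 0.018, 0.002, 0.0, 0], [0.078, 0.02, 0.0022, 0.0, 0], [0.078, 0.022, 0.0024, 0.0, 0], [0.078, 0.022, 0.0024, 0.0, 0]]

```text
clock: 8.62
position: [0.5401, 0.1694, 0.1468]
ee_rot: [2.095, 2.336, 0.013]
force: [-0.7, 0.1, 0.7]
width: 0.849
```

```bash
python3 - <<'E'
from h import *
o=observe();print(o['clock'],o['position'],o['force'],o['ft_torque'],o['width']*.0918)
grab('wrist','w9');grab('scene','s9')
cv2.imwrite('pics/s9c.png',cv2.resize(cv2.imread('pics/s9.png')[150:350,330:530],(600,600)))
cv2.imwrite('pics/w9c.png',cv2.resize(cv2.imread('pics/w9.png')[150:400,230:430],(600,750))[:600])
E
```

```text
8.6167 [0.54010264 0.16944756 0.14680802] [-0.69035066  0.12416872  0.66587985] [-0.08065367  0.02088616 -0.0009348 ] 0.07791200840186559
```

View pics/w9c.png

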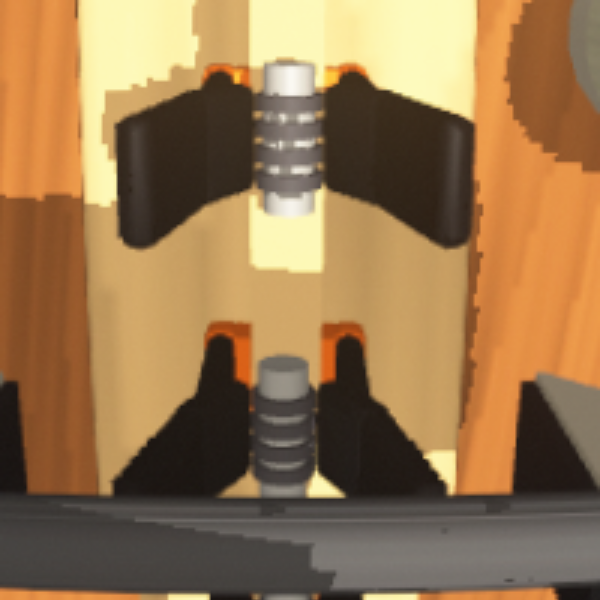

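View pics/s9c.png

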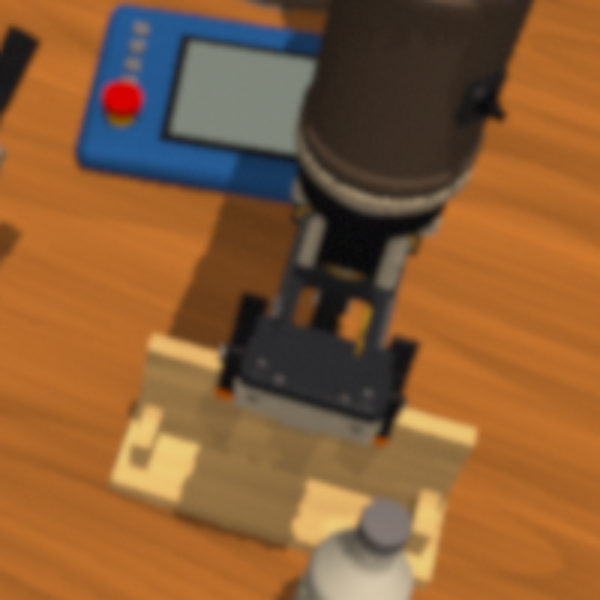

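```bash
python3 - <<'E'
from h import *
np.set_printoptions(precision=4,suppress=True)
W,im=wcloud('w9')
# crop pixel -> image: x/3+230, y/3+150
for p in [(288,80),(288,190),(284,375),(284,440),(285,240),(230,340),(342,340)]:
    q=(p[1]//3+150,p[0]//3+230); print(p,W[q])
E
```

```text
(288, 80) [0.5368 0.225  0.1262]
(288, 190) [0.5386 0.2086 0.1279]
(284, 375) [0.5409 0.1798 0.13  ]
(284, 440) [0.542  0.1701 0.132 ]
(285, 240) [0.54   0.1963 0.1101]
(230, 340) [0.5322 0.1765 0.1064]
(342, 340) [0.552  0.1793 0.1083]
```

It stands upright and symmetric, but its pivot is about 4 mm higher than on the parked ones. I squeeze again now that it is square, push it down 5 mm and release.

Call:
step_arm:
  series:
    - [[0.01, 0.001, 0.0, 0.0, 0], [0.01, 0.001, 0.0, 0.0, 0], [0.01, 0.001, 0.0, 0.0, 0], [0.01, 0.001, 0.0, 0.0, 0], [0.01, 0.001, 0.0, 0.0, 0], [0.01, 0.001, 0.0, 0.0, 0], [0.01, 0.001, 0.0, 0.0, 0], [0.01, 0.001, 0.0, 0.0, 0], [0.01, 0.001, 0.0, 0.0, 0], [0.01, 0.001, 0.0, -0.002, 0], [0.01, 0.001, 0.0, -0.004, 0], [0.01, 0.001, 0.0, -0.005, 0], [0.01, 0.001, 0.0, -0.005, 0]]
  squeeze: 20

```text
clock: 9.8
position: [0.5404, 0.1693, 0.1414]
ee_rot: [2.095, 2.336, 0.011]
force: [0.4, -0.4, -0.9]
width: 0.292
```

```bash
python3 - <<'E'
from h import *
o=observe();print(o['clock'],o['position'],o['force'],o['ft_torque'],o['width']*.0918)
grab('wrist','w10')
cv2.imwrite('pics/w10c.png',cv2.resize(cv2.imread('pics/w10.png')[150:400,230:430],(600,750))[:600])
W,im=wcloud('w10')
E
```

```text
9.8 [0.54041008 0.16932918 0.14136636] [ 0.41151753 -0.3601994  -0.92216178] [-0.07720313 -0.00200117 -0.00149972] 0.026848230344958358
```

View pics/w10c.png

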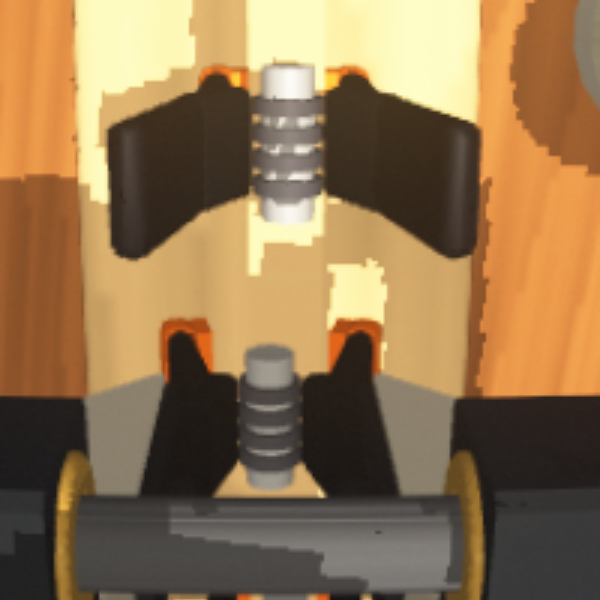

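```bash
python3 - <<'E'
from h import *
np.set_printoptions(precision=4,suppress=True)
W,im=wcloud('w10')
for p in [(288,90),(288,205),(270,370),(270,440),(290,260),(200,350),(340,340)]:
    q=(p[1]//3+150,p[0]//3+230); print(p,W[q])
E
```

```text
(288, 90) [0.5371 0.2236 0.1252]
(288, 205) [0.539  0.2069 0.1254]
(270, 370) [0.5395 0.1788 0.1202]
(270, 440) [0.5407 0.1677 0.1219]
(290, 260) [0.5408 0.1946 0.1101]
(200, 350) [0.5274 0.173  0.0979]
(340, 340) [0.5521 0.1779 0.0995]
```

Call:
step_arm:
  series:
    - [[0.01, 0.002, 0.0, 0.002, 0], [0.01, 0.002, 0.0, 0.003, 0], [0.01, 0.002, 0.0, 0.003, 0], [0.05, 0.002, 0.0, 0.003, 0], [0.07, 0.002, 0.0, 0.003, 0], [0.07, 0.002, 0.0, 0.003, 0], [0.07, 0.002, 0.0, 0.003, 0], [0.07, 0.002, 0.0, 0.003, 0], [0.07, 0.002, 0.0, 0.003, 0], [0.07, 0.002, 0.0, 0.003, 0], [0.07, 0.002, 0.0, 0.003, 0], [0.07, 0.002, 0.0, 0.02, 0], [0.07, 0.002, 0.0, 0.06, 0], [0.07, 0.002, 0.0, 0.1, 0], [0.08, 0.002, -0.03, 0.14, 0], [0.08, 0.0, -0.06, 0.18, -5], [0.08, 0.0, -0.06, 0.2, -5]]

```text
clock: 11.27
position: [0.5402, 0.1054, 0.3436]
ee_rot: [2.204, 2.232, 0.011]
force: [1.0, 0.3, -0.5]
width: 0.862
```

```bash
python3 - <<'E'
from h import *
o=observe();print(o['clock'],o['position'],o['force'],o['ft_torque'],o['width']*.0918)
grab('wrist','w11');grab('scene','s11')
cv2.imwrite('pics/s11c.png',cv2.resize(cv2.imread('pics/s11.png')[200:380,340:520],(600,600)))
E
python3 rack.py w11
```

```text
11.2667 [0.54019618 0.1053538  0.34357795] [ 0.97405642  0.28990823 -0.53245377] [-0.13320204  0.05664376  0.0298932 ] 0.0791306663107509
edge 1516 [-0.1084  0.5615] yaw 6.1879240972417335 y 0.07193061864318398 0.2706112773275273 z 0.11027426952601188 half w [-0.0059  0.0059]
264 [0.5438 0.2088 0.1217] [0.5563 0.2231 0.1587]
25 [0.516  0.207  0.1556] [0.518  0.2197 0.159 ]
250 [0.5195 0.2058 0.1224] [0.5314 0.2203 0.1592]
227 [0.5491 0.1632 0.126 ] [0.5605 0.1768 0.1611]
266 [0.521  0.1596 0.1259] [0.5367 0.1737 0.1608]
276 [0.554  0.1206 0.1232] [0.5687 0.1355 0.1596]
275 [0.5265 0.118  0.1242] [0.5417 0.1329 0.1594]
bottle [0.6117 0.2084 0.0801] [0.6675 0.2649 0.1726]
```

View pics/w11.png

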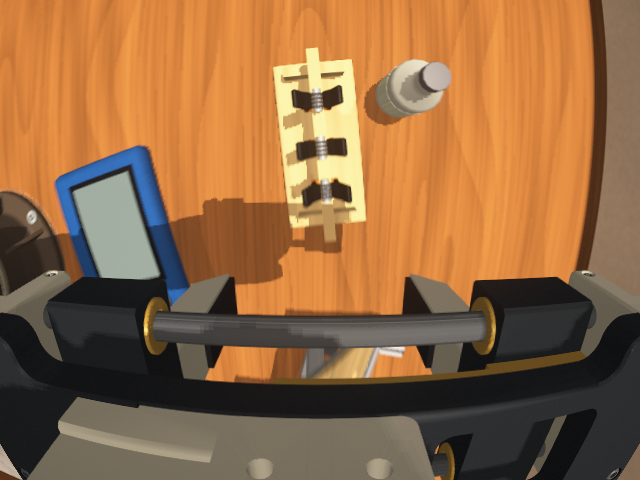

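View pics/s11c.png

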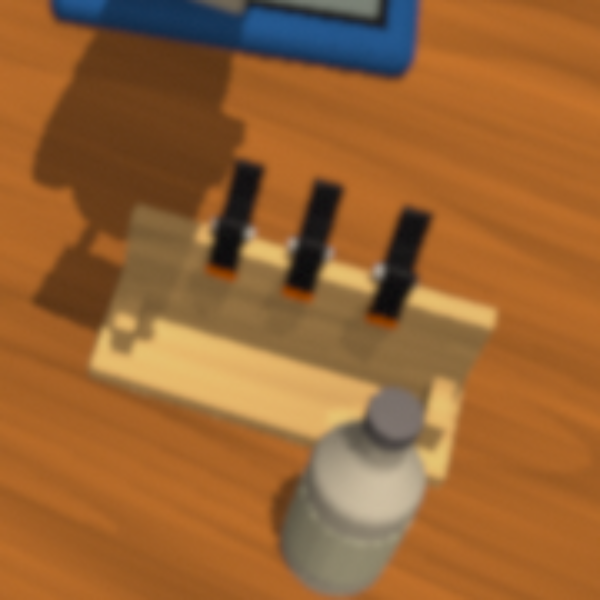

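small_1 is clipped upright in the rack's middle place (w11 pixel (322,148)) between the two undisturbed parked clamps, at the same height. Next is the large clamp in the middle.

Call:
step_arm:
  series:
    - [[0.0918, -0.03, -0.04, 0.01, -7], [0.0918, -0.05, -0.08, 0.01, -13.6], [0.0918, -0.0656, -0.12, 0.01, -13.6], [0.0918, -0.0656, -0.16, 0.01, -13.6], [0.0918, -0.0656, -0.2, 0.01, -13.6], [0.0918, -0.0656, -0.24, 0.0, -13.6], [0.0918, -0.0656, -0.27, -0.01, -13.6], [0.0918, -0.0656, -0.2846, -0.02, -13.6], [0.0918, -0.0656, -0.2846, -0.02, -13.6], [0.0918, -0.0656, -0.2846, -0.02, -13.6], [0.0918, -0.0656, -0.2846, -0.02, -13.6]]

```text
clock: 12.28
position: [0.4776, -0.1773, 0.3269]
ee_rot: [2.444, 1.959, 0.022]
force: [-0.4, -0.2, -0.4]
width: 0.997
```

```bash
python3 - <<'E'
from h import *
o=observe();r=o['ee_rot'];print(o['clock'],o['joints'],o['position'],o['width']*.0918,(np.degrees(2*np.arctan2(r[1],r[0]))-90)%180-180)
grab('wrist','w12')
E
python3 meas.py w12
```

```text
12.2833 [-0.52776197  0.21582193  0.97019863  1.77754906 -0.19728168  1.23240734
  0.2756287 ] [ 0.47764836 -0.17732856  0.32691367] 0.09156985083654605 -12.573317880245156
3737 [-0.033   0.1031  0.0902] [0.0244 0.1237 0.1622]
3693 [-0.033  -0.0141  0.0902] [0.0245 0.0064 0.162 ]
face off 0.00015775590928889145 y [-0.154   0.1392] zmax 0.11631134844965448
slopes [ 0.0011 -0.0004] [ 0.0062 -0.0004]
```

View pics/w12.png

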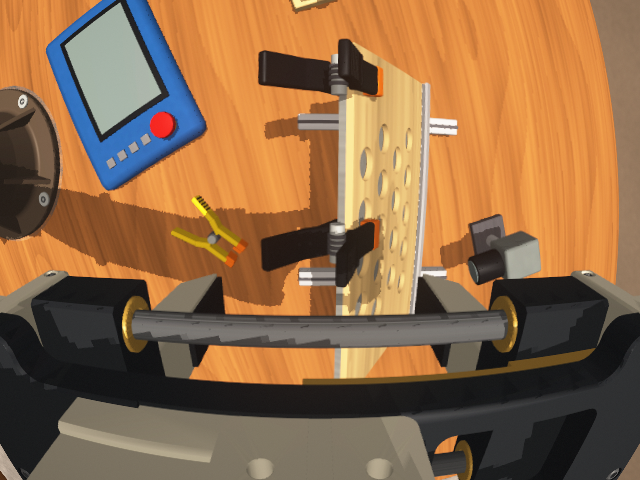

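Call:
step_arm:
  series:
    - [[0.0918, -0.0028, -0.001, -0.02, 0], [0.0918, -0.0028, -0.001, -0.05, 0], [0.0918, -0.0028, -0.001, -0.08, 0], [0.0918, -0.0028, -0.001, -0.093, 0], [0.0918, -0.0028, -0.001, -0.093, 0], [0.07, -0.0028, -0.001, -0.093, 0], [0.02, -0.0028, -0.001, -0.093, 0], [0.02, -0.0028, -0.001, -0.093, 0], [0.02, -0.0028, -0.001, -0.093, 0], [0.02, -0.0028, -0.001, -0.093, 0], [0.02, -0.0028, -0.001, -0.093, 0], [0.02, -0.0028, -0.001, -0.093, 0], [0.02, -0.0028, -0.001, -0.093, 0], [0.02, -0.0028, -0.001, -0.093, 0], [0.02, -0.0028, -0.001, -0.093, 0], [0.02, -0.0028, -0.001, -0.093, 0]]
  squeeze: 32

```text
clock: 13.67
position: [0.4754, -0.1781, 0.2349]
ee_rot: [2.443, 1.96, 0.024]
force: [-3.1, 1.4, 7.6]
width: 0.605
```

```bash
python3 - <<'E'
from h import *
o=observe();print(o['clock'],o['position'],o['force'],o['ft_torque'],o['width']*.0918)
grab('wrist','w13');grab('scene','s13')
a=cv2.resize(cv2.imread('pics/s13.png')[80:240,180:340],(600,600),interpolation=cv2.INTER_CUBIC);cv2.imwrite('pics/s13c.png',a)
E
```

```text
13.6667 [ 0.47536714 -0.17808828  0.23488178] [-3.10265449  1.3839052   7.56628039] [0.2355316  0.65490053 0.01944109] 0.05556601438705732
```

View pics/w13.png

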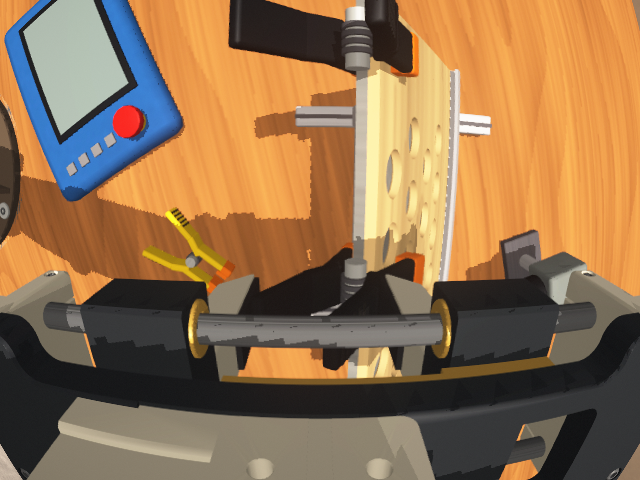

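View pics/s13c.png

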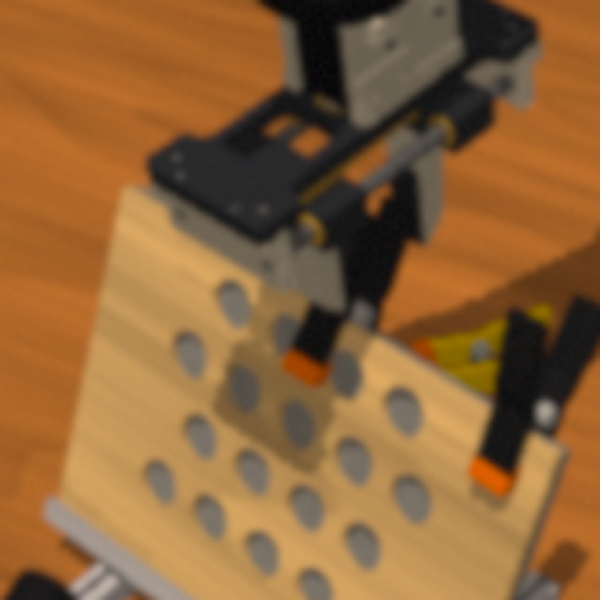

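Call:
step_arm:
  series:
    - [[0.02, 0.0, 0.0, 0.0, 0], [0.02, 0.0, 0.0, 0.0, 0], [0.02, 0.0, 0.0, 0.0, 0]]
  squeeze: 42

```text
clock: 14.02
position: [0.4752, -0.178, 0.2356]
ee_rot: [2.443, 1.96, 0.025]
force: [-4.5, 1.6, 9.5]
width: 0.589
```

```bash
cat > inhand.py <<'E'
from h import *
import sys
np.set_printoptions(precision=4,suppress=True)
t=sys.argv[1]
o=observe();p=o['position'];r=o['ee_rot'];print(o['clock'],p,o['force'],o['ft_torque'],o['width']*.0918)
grab('wrist',t)
W,im=wcloud(t); L=(W-C)@B; hs=cv2.cvtColor(im,cv2.COLOR_RGB2HSV)
k=(hs[...,0]<14)&(hs[...,1]>200)&(im[...,0]>150)&(W[...,2]>.15)&(np.linalg.norm(W-p,axis=-1)<.1)
_,lab=cv2.connectedComponents(k.astype(np.uint8))
for i in range(1,lab.max()+1):
    q=lab==i
    if q.sum()>15: print('pad L',q.sum(),np.percentile(L[q],3,0),np.percentile(L[q],97,0),'rel tool',np.percentile(W[q]-p,3,0),np.percentile(W[q]-p,97,0))
cv2.imwrite(f'pics/{t}c.png',cv2.resize(im[200:400,220:440,::-1],(770,700))[:600])
E
python3 inhand.py w14
```

```text
14.0167 [ 0.4752 -0.178   0.2356] [-4.463   1.5854  9.4604] [0.3048 1.1256 0.0527] 0.05406614802607732
pad L 57 [-0.0294  0.0029  0.0685] [-0.0212  0.007   0.0782] rel tool [ 0.0157  0.0029 -0.0689] [ 0.0217  0.0073 -0.0572]
pad L 390 [ 0.008  -0.0084  0.0714] [0.0208 0.0073 0.0807] rel tool [ 0.0447 -0.0167 -0.0452] [ 0.0585  0.0002 -0.0354]
```

View pics/w14c.png

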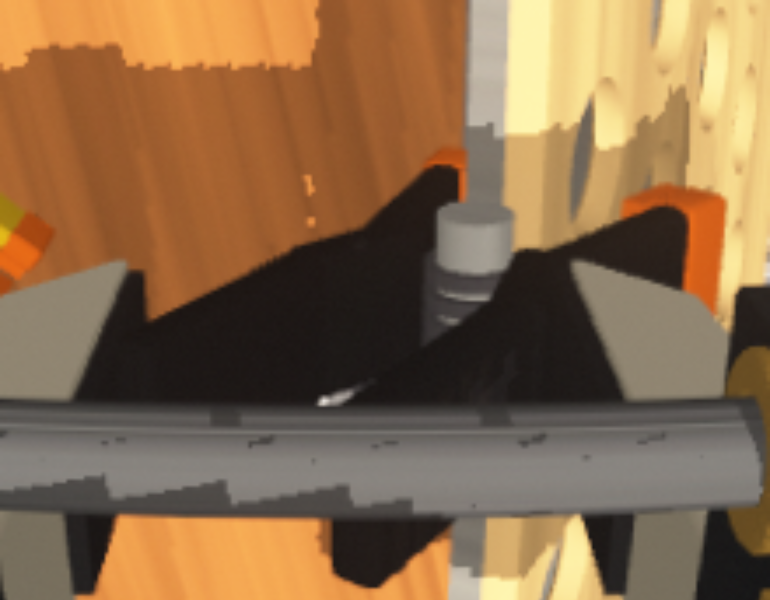

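Call:
step_arm:
  series:
    - [[0.02, -0.003, 0.0007, 0.0052, 0], [0.02, -0.007, 0.0016, 0.0125, 0], [0.02, -0.012, 0.0027, 0.021, 0], [0.02, -0.017, 0.0039, 0.03, 0], [0.02, -0.022, 0.005, 0.039, 0], [0.02, -0.027, 0.0062, 0.048, 0], [0.02, -0.032, 0.0073, 0.057, 0], [0.02, -0.034, 0.0078, 0.0604, 0], [0.02, -0.034, 0.0078, 0.0604, 0], [0.02, -0.034, 0.0078, 0.0604, 0]]

```text
clock: 14.9
position: [0.4413, -0.1699, 0.2962]
ee_rot: [2.442, 1.961, 0.027]
force: [-0.2, 0.4, -1.0]
width: 0.58
```

```bash
python3 inhand.py w15; python3 -c "
from h import *
grab('scene','s15')
a=cv2.resize(cv2.imread('pics/s15.png')[60:220,180:340],(600,600),interpolation=cv2.INTER_CUBIC);cv2.imwrite('pics/s15c.png',a)"
```

```text
14.9 [ 0.4413 -0.1699  0.2962] [-0.2035  0.4008 -0.9785] [-0.0882  0.0708 -0.0217] 0.05328086742157481
pad L 183 [-0.0297  0.0014  0.1364] [-0.0188  0.0073  0.1479] rel tool [ 0.016  -0.0001 -0.0697] [ 0.026   0.0075 -0.0567]
pad L 383 [ 0.0073 -0.0085  0.1404] [0.02   0.0078 0.1494] rel tool [ 0.0444 -0.0169 -0.0465] [ 0.0578  0.0006 -0.037 ]
```

View pics/w15c.png

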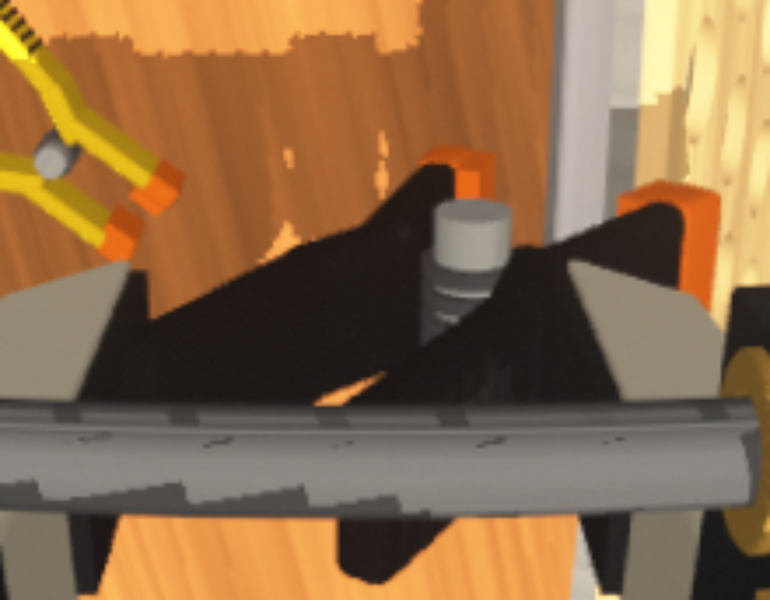

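View pics/s15c.png

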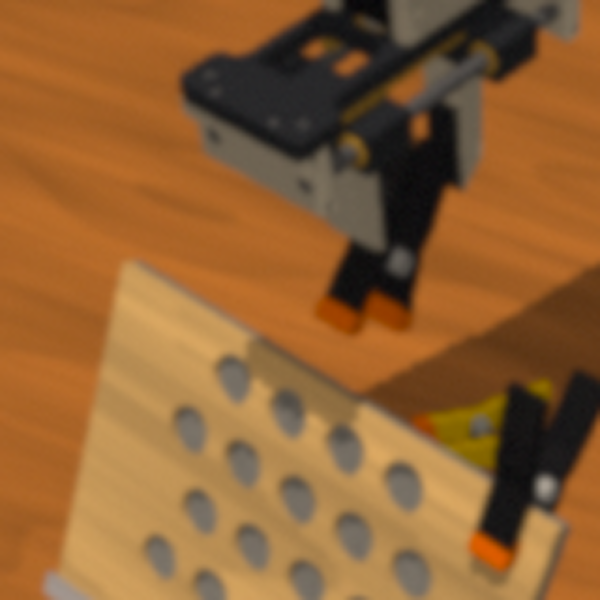

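Call:
step_arm:
  series:
    - [[0.02, -0.006, -0.026, 0.0, -0.3], [0.02, -0.012, -0.052, 0.0, -0.3], [0.02, -0.018, -0.078, 0.0, -0.3], [0.02, -0.024, -0.104, 0.0, -0.3], [0.02, -0.0297, -0.1296, 0.0, -0.3], [0.02, -0.0297, -0.1296, 0.0, -0.3], [0.02, -0.0297, -0.1296, 0.0, -0.3], [0.02, -0.0297, -0.1296, 0.0, -0.3]]

```text
clock: 15.67
position: [0.4115, -0.2992, 0.2951]
ee_rot: [2.449, 1.955, 0.023]
force: [0.1, -0.2, -1.0]
width: 0.575
```

```bash
python3 inhand.py w16; python3 meas.py w16; python3 -c "
from h import *
r=observe()['ee_rot'];print((np.degrees(2*np.arctan2(r[1],r[0]))-90)%180-180)
grab('top','t16')
cv2.imwrite('pics/t16c.png',cv2.resize(cv2.imread('pics/t16.png')[180:330,350:550],(800,600)))"
```

```text
15.6667 [ 0.4115 -0.2992  0.2951] [ 0.0804 -0.2121 -1.0435] [-0.1218  0.1034  0.0352] 0.05277164252695037
pad L 180 [-0.0304 -0.1312  0.1355] [-0.0196 -0.1255  0.1468] rel tool [ 0.0164 -0.     -0.0701] [ 0.0259  0.0074 -0.057 ]
pad L 400 [ 0.0065 -0.1415  0.1389] [ 0.0193 -0.1252  0.1485] rel tool [ 0.0442 -0.0176 -0.0462] [ 0.0582  0.0004 -0.037 ]
2962 [-0.0263 -0.1455  0.1495] [ 0.0149 -0.1258  0.2013]
face off 0.00015717477169649788 y [-0.1587  0.0971] zmax 0.17543596198502803
slopes [-0.0046 -0.0005] [ 0.0027 -0.0003]
-12.74020845858928
```

View pics/w16.png

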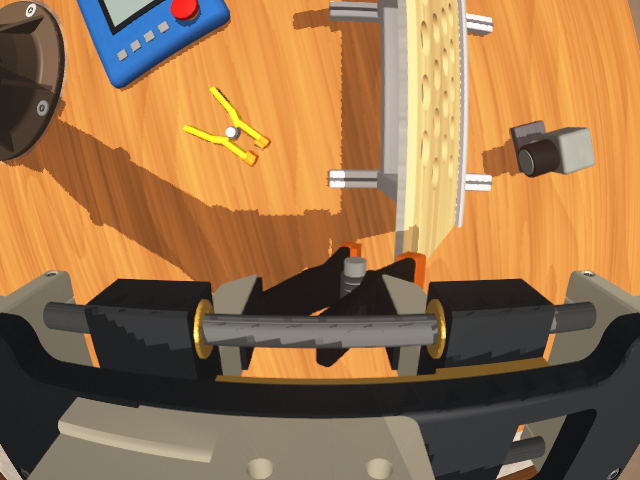

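View pics/t16c.png

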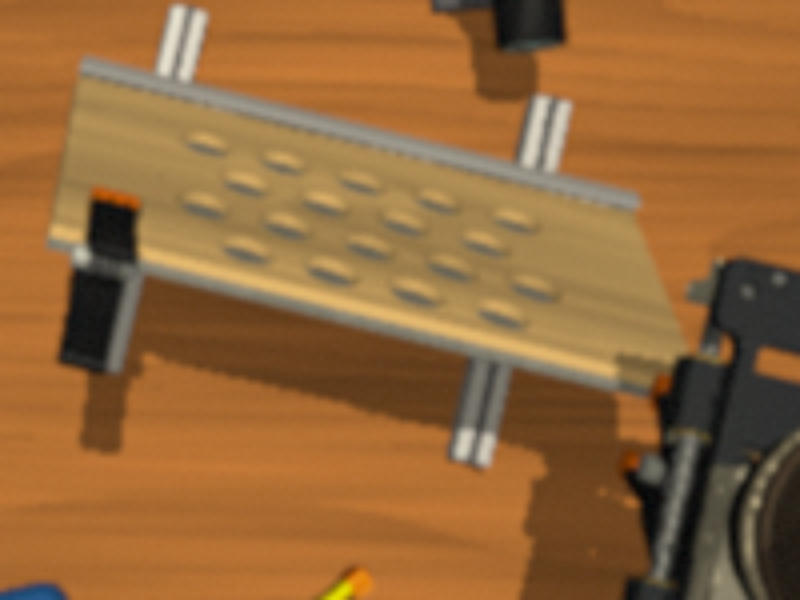

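In hand and centred over the board (jaws x −0.0195…+0.0065 about the mid plane −0.006), y −0.136 for a target of −0.1365. I lower along the slope.

Call:
step_arm:
  series:
    - [[0.02, 0.0035, -0.0008, -0.0062, 0], [0.02, 0.008, -0.0018, -0.0142, 0], [0.02, 0.0125, -0.0028, -0.0222, 0], [0.02, 0.017, -0.0039, -0.0302, 0], [0.02, 0.0215, -0.0049, -0.0382, 0], [0.02, 0.026, -0.0059, -0.0462, 0], [0.02, 0.0295, -0.0067, -0.0524, 0], [0.02, 0.0312, -0.0071, -0.0554, 0], [0.02, 0.0312, -0.0071, -0.0554, 0], [0.02, 0.0312, -0.0071, -0.0554, 0]]

```text
clock: 16.6
position: [0.443, -0.3058, 0.2399]
ee_rot: [2.448, 1.957, 0.024]
force: [-0.1, -0.9, -1.5]
width: 0.576
```

```bash
python3 inhand.py w17; python3 meas.py w17; python3 -c "
from h import *
grab('scene','s17')
a=cv2.resize(cv2.imread('pics/s17.png')[80:240,170:330],(600,600),interpolation=cv2.INTER_CUBIC);cv2.imwrite('pics/s17c.png',a)"
```

```text
16.6 [ 0.443  -0.3058  0.2399] [-0.1135 -0.8838 -1.4706] [-0.0626  0.1172 -0.0412] 0.05290521527508374
pad L 135 [-0.0301 -0.1293  0.0718] [-0.0196 -0.1247  0.0829] rel tool [ 0.0159  0.0023 -0.0703] [ 0.0238  0.0077 -0.0567]
pad L 400 [ 0.0066 -0.1408  0.0748] [ 0.0195 -0.1244  0.0845] rel tool [ 0.0443 -0.0174 -0.0467] [ 0.058   0.0006 -0.037 ]
6333 [-0.0323 -0.1439  0.0889] [ 0.0195 -0.1251  0.1664]
236 [-0.0225 -0.1452  0.1741] [-0.0171 -0.1349  0.1852]
229 [ 0.0235 -0.1447  0.1477] [ 0.031  -0.135   0.1581]
386 [ 0.0014 -0.1465  0.1527] [ 0.008  -0.1387  0.1657]
face off 0.00012242994867923962 y [-0.1568  0.0717] zmax 0.11079437189770415
slopes [-0.006  -0.0007] [ 0.0032 -0.0005]
```

View pics/w17c.png

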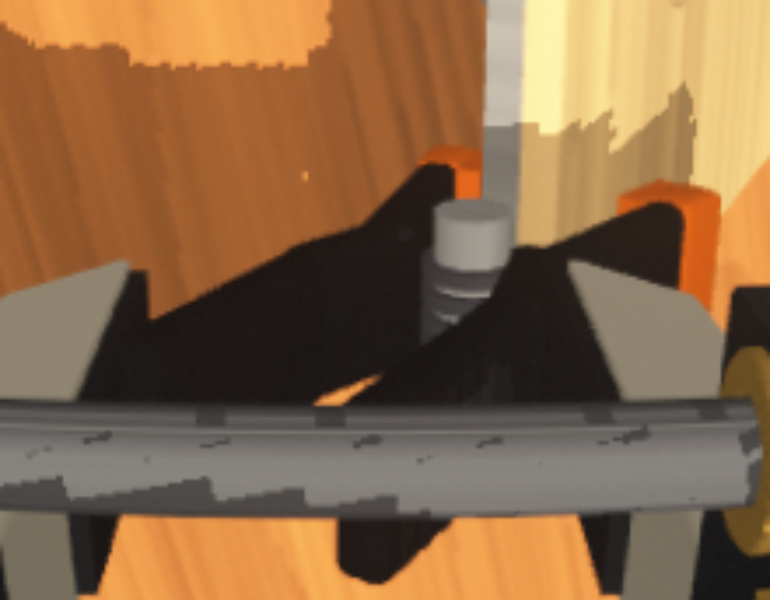

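View pics/s17c.png

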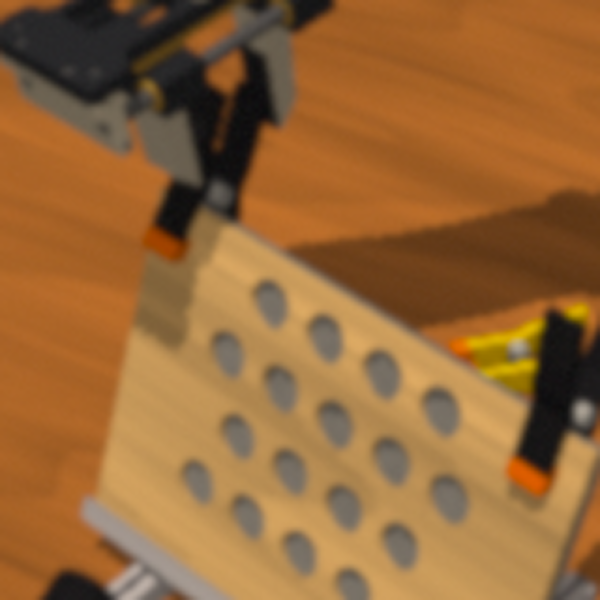

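Call:
step_arm:
  series:
    - [[0.057, -0.0005, 0.0, 0.0, 0], [0.061, -0.001, 0.0, 0.0, 0], [0.066, -0.002, 0.0005, 0.0, 0], [0.072, -0.003, 0.0007, 0.0, 0], [0.08, -0.004, 0.0009, 0.0, 0], [0.0918, -0.004, 0.0009, 0.0, 0], [0.0918, -0.004, 0.0009, 0.0, 0], [0.0918, -0.004, 0.0009, 0.0, 0], [0.0918, -0.004, 0.0009, 0.0, 0], [0.0918, -0.004, 0.0009, 0.0, 0]]

```text
clock: 17.53
position: [0.4391, -0.3049, 0.2402]
ee_rot: [2.447, 1.956, 0.025]
force: [-0.0, 0.1, -0.1]
width: 0.999
```

```bash
python3 inhand.py w18
```

```text
17.5333 [ 0.4391 -0.3049  0.2402] [-0.0214  0.1181 -0.1253] [-0.1169  0.0851  0.0132] 0.09174840359003616
pad L 299 [ 0.001  -0.1451  0.0741] [ 0.0123 -0.1249  0.0856] rel tool [ 0.0426 -0.0207 -0.051 ] [ 0.0559  0.0007 -0.0413]
```

View pics/w18c.png

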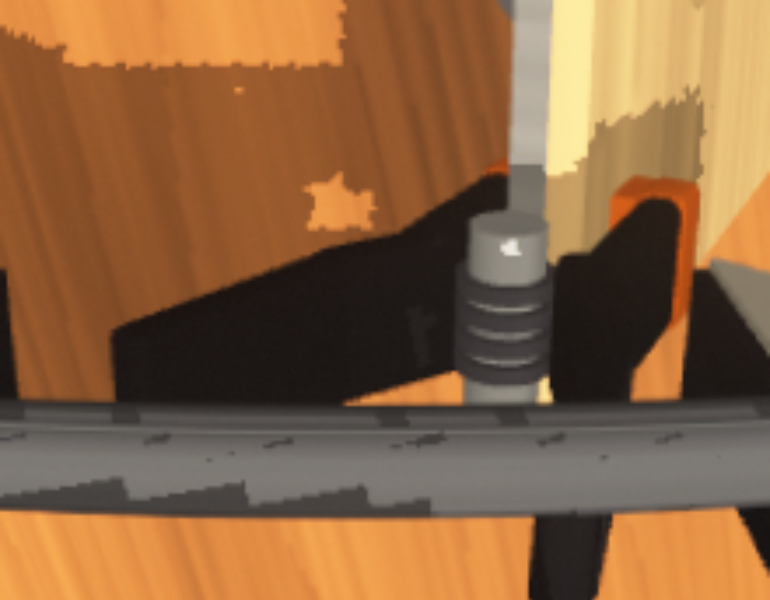

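Call:
step_arm:
  series:
    - [[0.0918, 0.0, 0.0, 0.02, 0], [0.0918, 0.0, 0.0, 0.05, 0], [0.0918, 0.0, 0.0, 0.08, 0], [0.0918, 0.0, 0.0, 0.11, 0], [0.0918, 0.0, -0.02, 0.12, 0], [0.0918, 0.0, -0.03, 0.12, 0], [0.0918, 0.0, -0.03, 0.12, 0], [0.0918, 0.0, -0.03, 0.12, 0]]

```text
clock: 18.25
position: [0.4387, -0.3351, 0.3599]
ee_rot: [2.449, 1.955, 0.024]
force: [-0.6, -0.0, -0.7]
width: 1.003
```

```bash
python3 - <<'E'
from h import *
o=observe();print(o['clock'],o['position'])
grab('wrist','w19');grab('scene','s19');grab('top','t19')
cv2.imwrite('pics/s19c.png',cv2.resize(cv2.imread('pics/s19.png')[80:320,170:410],(600,600)))
cv2.imwrite('pics/t19c.png',cv2.resize(cv2.imread('pics/t19.png')[180:330,350:550],(800,600)))
np.set_printoptions(precision=4,suppress=True)
for t in ('w19','scene19','top19'):
    W,im=wcloud('w19') if t=='w19' else cloud({'scene19':'s19','top19':'t19'}[t]); L=(W-C)@B
    k=(im.max(-1)<75)&(L[...,2]>.085)&(abs(L[...,1])<.16)&(W[...,2]>.17)&(abs(L[...,0])<.06)&(W[...,2]<.285)
    _,lab=cv2.connectedComponents(k.astype(np.uint8))
    for i in range(1,lab.max()+1):
        q=L[lab==i]
        if len(q)>60: print(t,len(q),np.percentile(q,2,0),np.percentile(q,98,0))
    k=(abs(L[...,0])<.005)&(abs(L[...,1])<.2)&(abs(L[...,2])<.12)&(im.min(-1)>60);q=L[k];print(' face',np.median(q[:,0]),np.percentile(q[:,1],[.5,99.5]))
E
```

```text
18.25 [ 0.43872742 -0.33509369  0.35993009]
w19 2900 [-0.0328 -0.1461  0.09  ] [ 0.0248 -0.1256  0.1644]
 face 0.0002063271431121897 [-0.1589  0.0862]
scene19 582 [-0.0288 -0.1451  0.0888] [ 0.0251 -0.1246  0.1626]
scene19 699 [-0.0297  0.1052  0.0877] [0.0245 0.1248 0.1603]
 face -0.00010154250404400145 [-0.1583  0.14  ]
top19 470 [-0.0337  0.0998  0.0889] [0.0235 0.1201 0.1623]
top19 570 [-0.0322 -0.1498  0.0895] [ 0.0239 -0.1299  0.1651]
 face -0.0008587130840009231 [-0.1634  0.1341]
```

View pics/w19.png

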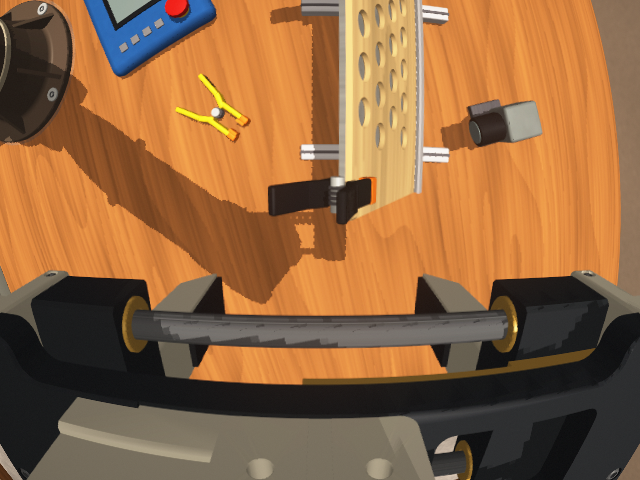

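View pics/s19c.png

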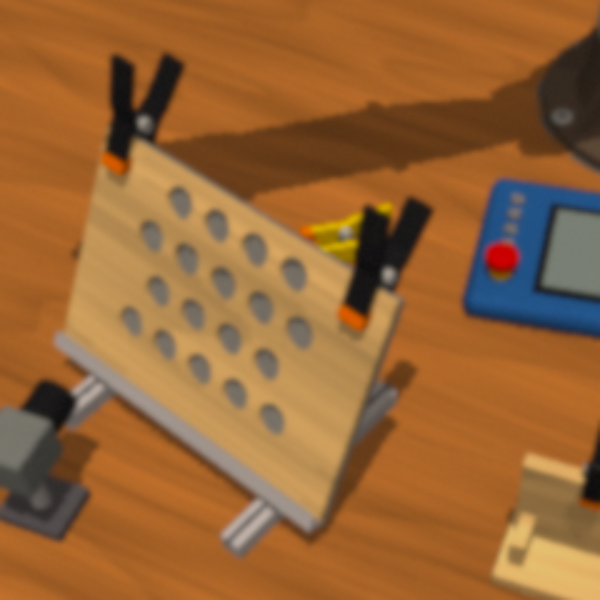

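View pics/t19c.png

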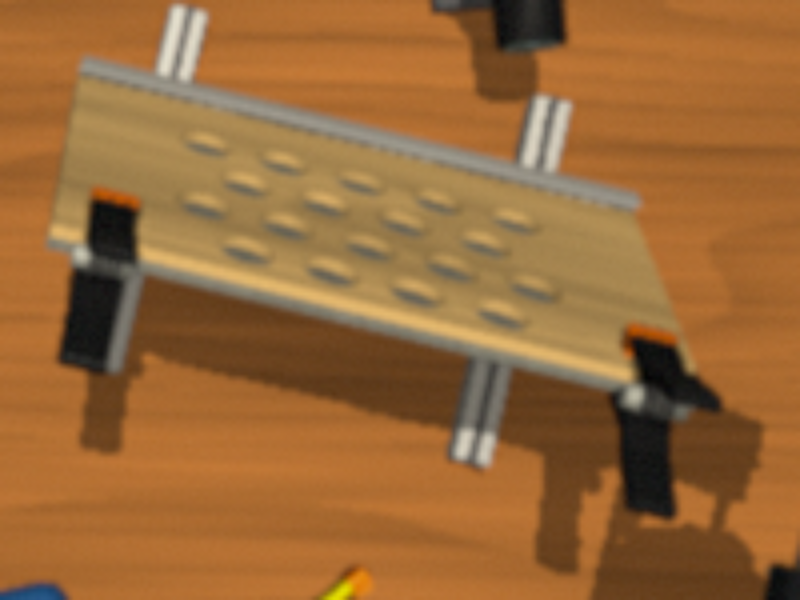

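The right clamp is well placed (125 mm from the middle, square), but its tops read about 2.4 mm higher than the left one's. I seat it deeper by re-squeezing it in place, since it slid down its edge when squeezed before.

Call:
step_arm:
  series:
    - [[0.0918, 0.004, 0.03, 0.0, 0], [0.0918, 0.004, 0.03, -0.02, 0], [0.0918, 0.004, 0.0295, -0.05, 0], [0.0918, 0.004, 0.0295, -0.08, 0], [0.0918, 0.0045, 0.0295, -0.11, 0], [0.0918, 0.005, 0.0295, -0.124, 0], [0.08, 0.0056, 0.0295, -0.124, 0], [0.02, 0.0056, 0.0295, -0.124, 0], [0.02, 0.0056, 0.0295, -0.124, 0], [0.02, 0.0056, 0.0295, -0.124, 0], [0.02, 0.0056, 0.0295, -0.124, 0], [0.02, 0.0056, 0.0295, -0.124, 0], [0.02, 0.0056, 0.0295, -0.124, 0], [0.02, 0.0056, 0.0295, -0.124, 0], [0.02, 0.0056, 0.0295, -0.124, 0], [0.02, 0.0056, 0.0295, -0.124, 0], [0.02, 0.0056, 0.0295, -0.124, 0]]
  squeeze: 38

```text
clock: 19.82
position: [0.4447, -0.3044, 0.2356]
ee_rot: [2.448, 1.958, 0.024]
force: [0.7, 0.4, -0.9]
width: 0.584
```

```bash
python3 inhand.py w20
```

```text
19.8167 [ 0.4447 -0.3044  0.2356] [ 0.687   0.3897 -0.8906] [-0.1317  0.1299 -0.0241] 0.05359480999989864
pad L 120 [-0.0312 -0.1293  0.0683] [-0.0211 -0.1242  0.0795] rel tool [ 0.0149  0.0007 -0.0695] [ 0.0226  0.0065 -0.056 ]
pad L 376 [ 0.0057 -0.1389  0.0716] [ 0.0187 -0.1242  0.0811] rel tool [ 0.0437 -0.0172 -0.0464] [ 0.0576 -0.0007 -0.0364]
```

View pics/w20c.png

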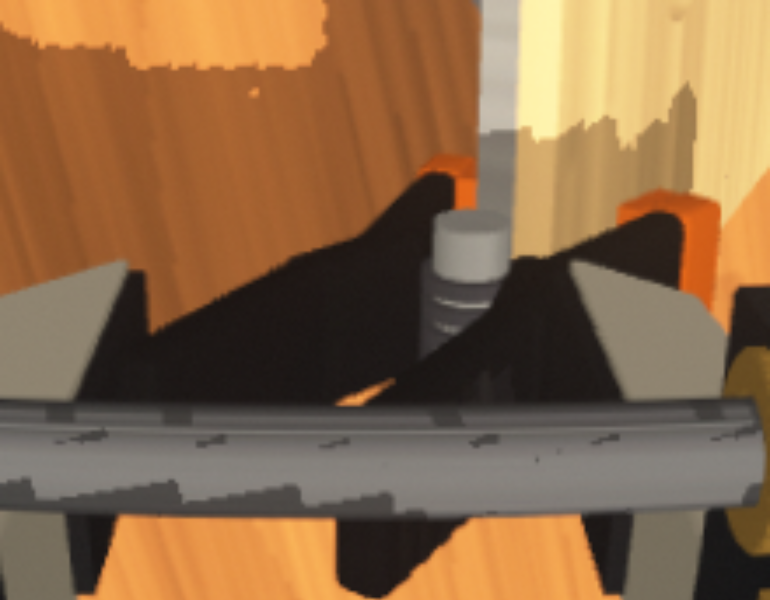

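Call:
step_arm:
  series:
    - [[0.057, 0.0, 0.0, -0.001, 0], [0.061, -0.0005, 0.0, -0.001, 0], [0.066, -0.0015, 0.0003, -0.001, 0], [0.072, -0.003, 0.0007, -0.001, 0], [0.08, -0.004, 0.0009, -0.001, 0], [0.0918, -0.004, 0.0009, -0.001, 0], [0.0918, -0.004, 0.0009, -0.001, 0], [0.0918, -0.004, 0.0009, -0.001, 0], [0.0918, -0.004, 0.0009, -0.001, 0], [0.0918, -0.004, 0.0009, -0.001, 0], [0.0918, -0.004, 0.0009, 0.02, 0], [0.0918, -0.004, 0.0009, 0.05, 0], [0.0918, -0.004, 0.0009, 0.08, 0], [0.0918, -0.004, 0.0009, 0.11, 0], [0.0918, -0.004, -0.03, 0.124, 0], [0.0918, -0.004, -0.03, 0.124, 0], [0.0918, -0.004, -0.03, 0.124, 0], [0.0918, -0.004, -0.03, 0.124, 0]]

```text
clock: 21.37
position: [0.4404, -0.3343, 0.359]
ee_rot: [2.449, 1.958, 0.024]
force: [0.3, 0.4, -0.3]
width: 1.004
```

```bash
python3 - <<'E'
from h import *
o=observe();print(o['clock'],o['position'],o['force'])
grab('wrist','w21');grab('scene','s21');grab('top','t21')
cv2.imwrite('pics/t21c.png',cv2.resize(cv2.imread('pics/t21.png')[150:330,190:550],(800,400)))
cv2.imwrite('pics/w21c.png',cv2.resize(cv2.imread('pics/w21.png')[130:260,240:440],(800,520)))
np.set_printoptions(precision=4,suppress=True)
for t in ('w21','s21','t21'):
    W,im=wcloud(t) if t=='w21' else cloud(t); L=(W-C)@B
    k=(im.max(-1)<75)&(L[...,2]>.085)&(abs(L[...,1])<.16)&(W[...,2]>.17)&(abs(L[...,0])<.06)&(W[...,2]<.285)
    _,lab=cv2.connectedComponents(k.astype(np.uint8))
    for i in range(1,lab.max()+1):
        q=L[lab==i]
        if len(q)>60: print(t,len(q),np.percentile(q,2,0),np.percentile(q,98,0))
    k=(abs(L[...,0])<.005)&(abs(L[...,1])<.2)&(abs(L[...,2])<.12)&(im.min(-1)>60);q=L[k];print(' face',np.median(q[:,0]),np.percentile(q[:,1],[.5,99.5]))
E
python3 rack.py s21
```

```text
21.3667 [ 0.44035603 -0.33430957  0.35896859] [ 0.31507914  0.37244553 -0.25093156]
w21 2767 [-0.0327 -0.1459  0.0891] [ 0.0242 -0.1251  0.1583]
 face 0.00020552822737910856 [-0.1589  0.0871]
s21 531 [-0.0305 -0.1445  0.0881] [ 0.0244 -0.124   0.1558]
s21 702 [-0.0296  0.1049  0.0881] [0.0249 0.1246 0.1605]
 face -9.172686362011323e-05 [-0.1582  0.14  ]
t21 467 [-0.0338  0.0996  0.0905] [0.0234 0.1201 0.1618]
t21 556 [-0.0335 -0.1494  0.0886] [ 0.0236 -0.1293  0.1585]
 face -0.0008713450576929363 [-0.1633  0.1341]
edge 646 [-0.1083  0.5626] yaw 6.182959489529548 y 0.0718525376733807 0.2711589480483131 z 0.11088425706493016 half w [-0.008   0.0052]
237 [0.5297 0.1185 0.1106] [0.5692 0.1345 0.1607]
250 [0.5244 0.1604 0.1097] [0.5636 0.1764 0.162 ]
262 [0.52   0.2069 0.1091] [0.5591 0.2224 0.1602]
bottle [0.6201 0.2085 0.0802] [0.6701 0.2654 0.1744]
```

View pics/s21.png

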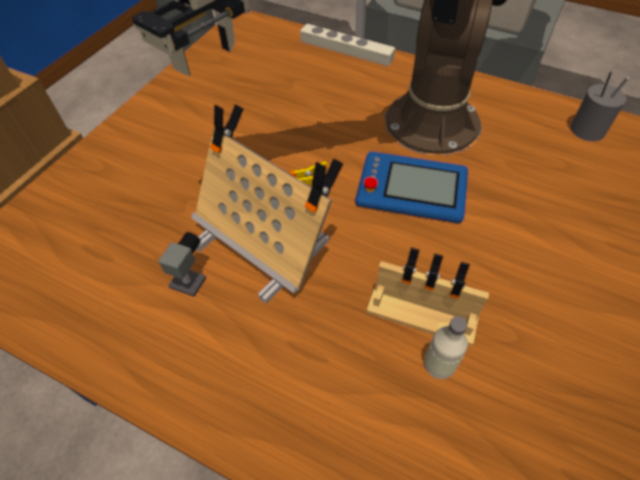

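View pics/t21c.png

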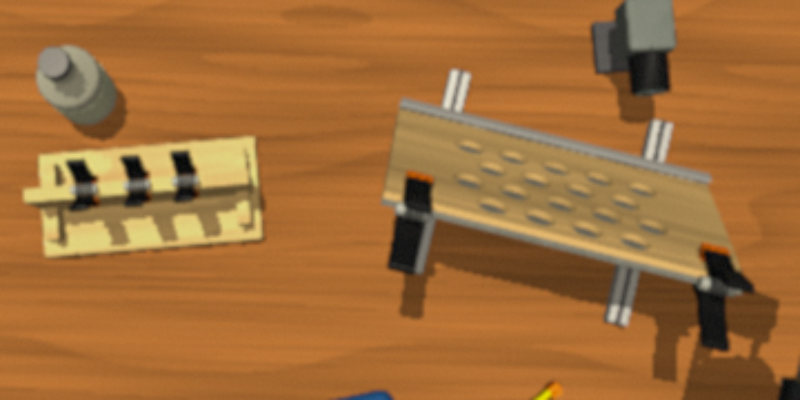

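View pics/w21c.png

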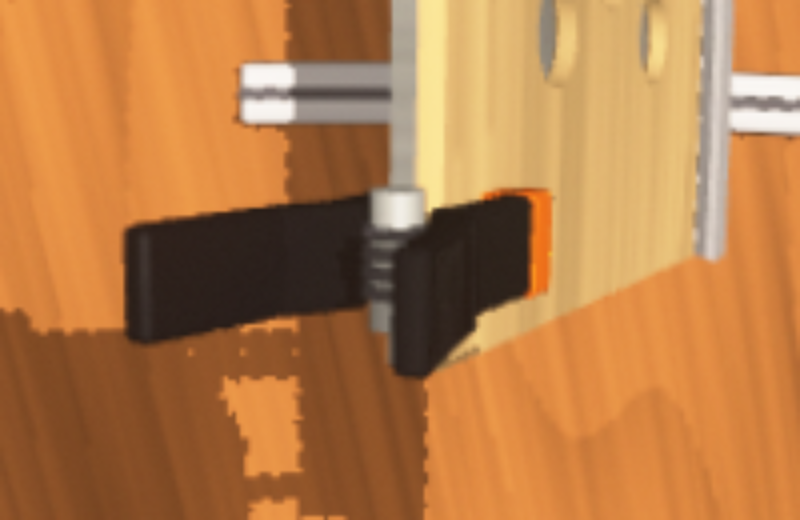

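```bash
python3 -c "
from cell import arm,observe
print(observe()['clock'],arm.sign_off())"
```

```text
the job is handed in; nothing more can be done
21.5167 None
```

The job is handed in at 21.5 s of the 67 s allowed. The panel is now held only by the two large clamps, one at each end, and the small clamp is on the rack.

- **Small clamp:** It had been on the panel's right end. It is now clipped upright over the top edge of the rack's board, in the free place between the two parked clamps and level with them to about 2 mm.
- **Middle large clamp:** It had been covering holes. I moved it to the right margin. After the first release it sat about 2.4 mm higher than the left one, so I squeezed it again to seat it deeper.
- **Left large clamp:** It was already right, so I did not touch it.

**Last checks:**
- The right clamp is about 125 mm from the panel's middle, straddles panel and board evenly, and covers no holes. Its pivot is about 8 mm above the edge.
- The left clamp is about 124 mm from the middle, with its pivot still at the 12 mm it started with. The two clamps therefore differ in depth by about 4 mm.
- The panel, parked clamps and bottle measured the same as at the start. The camera looked unmoved in the pictures, but I did not measure it.
- The gripper was clear of everything at the end.

**Disagreement:** The top and scene cameras differed by about 5 mm along the panel. I therefore took the clamp positions relative to the panel's ends, where the two cameras agreed to about 1 mm.

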